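# Lift a ground ring onto the inspection stage and swing the lens over it

## Task

Draw the lifter out of its sleeve, where only blade and neck can be reached, lay it flat on the open bench, let go, and take it again by its wooden handle; with it lift the wide-bore ring from its cradle and set it flat and centred on the two rails of the inspection stage while the lens is still swung aside. Then lay the lifter flat on the bench again and swing the lens over the ring, up to its stop. The gripper and arm must never touch either ring, and the other ring and the loose things on the bench stay where they are.

Things in the scene. Friction and masses are not known exactly. Their poses are not given: they have to be found in the camera images.
- ring_wide: the ring to be inspected: flat ground steel ring, outer diameter 100, 4 mm thick, wide bore of 48 mm, 190 g. Lies flat across the strips of one of the two cradles. Origin: centre of its underside
- ring_narrow: the other ring, to be left alone: same outer diameter 100 and thickness 4 mm, but a narrow bore of 22 mm; lies on the other cradle. Origin: centre of its underside
- lifter: flat steel lifter (spatula), 200 g: blade 50 mm wide, 3 thick, from x = 0 (heel) to 120 (tip); slanting neck 14 mm wide, 13 thick, centre x = -29, z = 21, graspable across y from x = -45 to -10. Origin: underside of the heel, middle; x to the tip. Lies flat on its blade, handle in the air. At first the handle is inside the sleeve, blade and neck stick out
- lifter_handle: dark wooden handle of the lifter, rigid with it: 110 mm along x, 22 mm wide (y), 20 mm tall (z). Origin: its centre, at x = -115, z = 38 mm in the lifter's frame
- sleeve: fixed grey sheet-metal sleeve (tunnel) that holds the lifter's handle: 125 mm long along its x, inside 38 mm wide and 66 mm high, outside 70 mm high; open at its front end, which looks to its -x. Origin: centre, on the bench. The lifter is drawn out along -x
- cradle_a: fixed ring cradle: two wooden strips along its x, 12 mm high, 12 wide, 110 long, clear 60 mm gap between them for the blade; a bow (10 mm bar, underside 85, top 95 mm up, posts at y = +-62 mm) crosses the front at x = -57; a 3 mm thick strap joins the back at x = 53 to 63. Origin: on the bench, midway between the strips; the blade enters along +x under the bow
- cradle_b: fixed ring cradle: two wooden strips along its x, 12 mm high, 12 wide, 110 long, clear 60 mm gap between them for the blade; a bow (10 mm bar, underside 85, top 95 mm up, posts at y = +-62 mm) crosses the front at x = -57; a 3 mm thick strap joins the back at x = 53 to 63. Origin: on the bench, midway between the strips; the blade enters along +x under the bow (same as the other)
- stage: fixed inspection stage: base plate 8 mm thick (x -55 to 160, 110 mm wide), two aluminium rails along x, 100 long, 12 wide, tops 40 mm above the bench, clear 60 mm gap between them, open to the front and down to the plate. A post at x = 130 carries the lens arm. Origin: on the bench under the centre of the rails; the blade comes in along +x
- stage_centre (a point): middle of the two rails, at the height of their tops (40 mm): where the ring's centre must lie
- lens_arm (a joint): angle of the lens arm about its upright post, rad: 0 = lens exactly over the middle of the rails (the end stop), positive = swung aside to the robot's left (clockwise from above), at most 1.9. It stays where it is left
- lens (a point): centre of the round magnifying lens (76 mm across, its frame 126 to 138 mm above the bench) at the end of the arm, 130 mm from the pivot
- lens_knob (a point): grip point of the upright black knob on top of the lens arm (diameter 16, from 137 to 182 mm above the bench; this point at 162 mm), 78 mm from the pivot; pinch it from above and follow the arc
- lens_pivot (a point): axis of the lens arm on the post
- spray: bystander: clear spray bottle with a green trigger head, 76 mm wide, 180 mm tall, near the far edge. Origin: centre of its underside
- master_tall: bystander: plain steel gauge cylinder, diameter 24, 45 mm tall, in the gap between two stations. Origin: centre of its underside
- master_short: bystander: plain steel gauge cylinder, diameter 26, 30 mm tall, in the gap between two stations. Origin: centre of its underside
- screwdriver: bystander: screwdriver lying on the right of the bench. Origin: centre of its underside
- mug: bystander: white mug, diameter 80, 90 mm tall, near the far edge. Origin: centre of its underside
- carton: bystander: small cardboard carton 70 x 110 x 60 mm, near the far edge. Origin: centre of its underside
- wrench: bystander: wrench lying on the left of the bench. Origin: centre of its underside
Mind the look-alikes: they are no part of the job. What is shaped like the ring_wide but black or yellow is not meant.

How it is judged:
On the way, in this order (a step that is already met when the one before it is completed fails the run):
1. the lifter has been drawn out of its sleeve and laid flat on the bench, let go (height (world z) of lifter below 0.006 m and angle between lifter's own z axis and vertical below 0.06 rad and contact force between the fingers and lifter below 0.1 N and linear speed of lifter below 0.03 m/s and horizontal distance between lifter_handle and sleeve above 0.115 m), for 0.1 s.
2. the wide-bore ring is carried on the lifter, which is held by its handle (height (world z) of ring_wide above 0.03 m and contact force between ring_wide and lifter above 0.5 N and contact force between the fingers and lifter_handle above 1 N), for 0.3 s.
3. the wide-bore ring lies centred on the rails of the stage, the lifter no longer touching it, the lens still swung aside (horizontal distance between ring_wide and stage_centre below 0.012 m and z of ring_wide in the frame of stage_centre between -0.003 and 0.003 m and angle between ring_wide's own z axis and vertical below 0.04 rad and contact force between ring_wide and stage above 0.3 N and contact force between ring_wide and lifter below 0.05 N and value of joint lens_arm above 0.4 rad), for 0.2 s.
At the end, for the whole second after the job is handed in: the wide-bore ring rests flat on the two rails, its centre within 12 mm of their middle; the lens arm is swung over it to within 0.12 rad of its stop; the lifter lies flat on the bench (blade underside within 6 mm of it), released; the narrow-bore ring is within 20 mm of where it was (horizontal distance between ring_wide and stage_centre below 0.012 m and z of ring_wide in the frame of stage_centre between -0.003 and 0.003 m and angle between ring_wide's own z axis and vertical below 0.04 rad and height (world z) of lifter below 0.006 m and angle between lifter's own z axis and vertical below 0.06 rad and contact force between the fingers and lifter below 0.1 N and linear speed of lifter below 0.03 m/s and linear speed of ring_wide below 0.02 m/s and value of joint lens_arm below 0.12 rad and distance of ring_narrow from where it was at the start of the episode below 0.02 m); the robot touches nothing.
It fails at once if the gripper or arm touches either ring (contact force between any of the fingers, the arm and ring_wide above 0.5 N or contact force between any of the fingers, the arm and ring_narrow above 0.5 N).
It fails at once if the narrow-bore ring is moved more than 20 mm (distance of ring_narrow from where it was at the start of the episode above 0.02 m).
It fails at once if a bystander is moved more than 30 mm (distance of any of spray, master_tall, master_short, screwdriver, mug, carton, wrench from where it was at the start of the episode above 0.03 m).
It also fails if it takes over 72 s, if anything falls off the work surface, if the arm or the gripper's body presses on something with over 40 N, if the wrist force passes 120 N, or if a joint passes its speed limit or range.

## Robot

A 6-joint arm with a two-finger parallel gripper is mounted at the origin on the work surface. World frame = base frame: x ahead of the robot, y to its left, z up, the work surface at z = 0. Lengths are in m, angles in rad, forces in N, time in s.
With the tool pointing down it reaches from about 0.225 to 0.875 m from the base axis. Payload 3.4 kg.
Tool frame: the origin (TCP) lies between the finger pads; the fingertips stand 25 mm ahead of it and the grasp point (between the pads) lies 6 mm ahead of it (manip.tips_ahead is the distance from the TCP to the fingertips, in m); z points along the fingers, x is the direction in which the jaws open and shut, and the axes are right-handed (so a half turn about z gives the same grasp; the last joint's range is limited). The gripper opens to 85 mm and grips with 20 to 120 N. Pads are 22 mm wide; open, the fingers measure 114 mm over their backs; the gripper's body (76 mm by 85 mm) begins 54 mm behind the grasp point. The pads swing forward as they close: fully open they stand 13 mm farther back than shut.
Start: joints at [1.061, 0.276, 1.505, -0, 1.361, -0.121], TCP at [0.218, 0.532, 0.256] pointing down, gripper open.
Joint ranges: [-2.89, 2.89], [-0.75, 2.08], [0.22, 2.7], [-1.18, 4.32], [0.11, 2.71], [-2.7, 2.7]. Speed limits (rad/s): [2.57, 2.57, 3.14, 3.14, 3.14, 3.14].

## Interface

Orientations are given as a unit quaternion [w, x, y, z].
In Python, from rig import manip gives the robot as it stands. The module is installed in compiled form; this text tells all that it offers.
- The arm moves only by the tool send_rows, never from a script. Its argument "plan" is a list of rows, each an object with "linear": the shift along the tool's x, y, z in m, a list of three; "delta_rot": the turn, a rotation vector about the tool's x, y, z in degrees, a list of three; "fingers": the finger opening in m, from 0 to 0.0854. A call has 1 to 12 rows; each row shifts and turns the pose as measured when the row begins, along the tool's axes as they then stand; what a row does not reach is not made up. A row lasts 1/12 s, in which the tool goes at most 41.7 mm and 7.16 degrees, less where a joint would pass 70% of its speed; a pose out of reach is approached as far as the arm can. A call with a gripper value outside its range is refused whole. The fingers move at their own pace and stop on an object; "force" is the grip in N (left out, the last holds). Time passes only in rows, so rows that do not move let the fingers close. It gives the time, the measured TCP pose, the force and the opening at its end, in the units of the state.
- manip.get_state(): the state, without advancing time (a new reading comes with each control period).
- manip.get_image(name): name is "scene" or "top"; returns the picture (480x640x3 uint8, red, green, blue); there is no depth.
- manip.camera_info(name): a dict with "K" (3x3 intrinsics, pixels), "dist" ([k1, k2, p1, p2, k3] as OpenCV has them; the pictures are not rectified), "rvec" (rotation vector, rad) and "tvec" (3), from world to camera coordinates, as OpenCV has them. Camera axes: x right, y down, z forward; pixel columns grow to the right and rows downward; lengths in m; the calibration is good to about 2 mm. A picture is of the moment at which its call begins. camera_info takes no time and is no camera call.
- manip.sign_off(): hands the job in, once; it reports no verdict.
Trained networks look in the newest picture that a camera, given by its name, has taken for a name from the list of things; names that differ only in an ending like _2 or _b are one class to them, and where a whole thing is asked for, a point or a joint stands for the part that bears it (a point fixed in the world has none). Each returns a list of dicts, best first, with "p" (0 to 1); they miss things now and then, are a little off and sometimes report something else, mostly with a low value. They report only what shows in the picture. A call takes as long as a camera call. They do not tell look-alikes from the thing itself.
- manip.find_in(thing, camera): "extent" ([left, top, right, bottom] in pixels, round what is visible of it).
- manip.masks_of(thing, camera): "pixels" (480x640 bool, what is visible of it) and "extent" ([left, top, right, bottom] in pixels, round what is visible of it).
The state is a dict: "clock": time; "qpos": joint angles; "qd": joint speeds; "effort": joint torques, N m; "position": TCP position; "ee_rot": TCP orientation; "contact_force": force on the tool from outside, world axes, zero at the start; "moment": the same for the moment, N m; "width": finger opening in m.
Only numpy, scipy, OpenCV 4.12 (cv2) and the standard library are available. Lean on these libraries where they do the work, as an engineer would, in place of code of your own. Each camera call takes 0.05 s, during which the arm holds its last target. There are 200 camera calls.

## Working session

There is one attempt and no reset: what is moved stays moved. The work goes in short steps, Python scripts to look and compute and a tool call to move; the robot and the scene stay as the last step left them, time stands still between calls to the robot, and variables do not carry over. Pictures are saved under pics/ and viewed, about 8 in all and at most 12, crops included, and the job is handed in when it is done.

Besides the shell and the picture viewer there is one more tool, called after "Call:" in YAML: its name, and indented under it one key for each argument. send_rows: Moves the arm, as the interface text tells. Its arguments: {"type":"object","properties":{"plan":{"type":"array","items":{"type":"object","properties":{"linear":{"type":"array","items":{"type":"number"}},"delta_rot":{"type":"array","items":{"type":"number"}},"fingers":{"type":"number"}}}},"force":{"type":"number"}},"required":["plan"]}

```bash
mkdir -p pics
cat > h.py <<'E'
import numpy as np, cv2
from rig import manip
from scipy.spatial.transform import Rotation as R
def cam(n):
    c=manip.camera_info(n); K=np.array(c["K"],float); d=np.array(c["dist"],float)
    Rm=cv2.Rodrigues(np.array(c["rvec"],float))[0]; t=np.array(c["tvec"],float).ravel()
    return K,d,Rm,t
def back(n,px,z):
    K,d,Rm,t=cam(n); p=cv2.undistortPoints(np.array(px,float).reshape(-1,1,2),K,d).reshape(-1,2)
    r=np.c_[p,np.ones(len(p))]@Rm; o=-Rm.T@t
    return o+r*((np.asarray(z)-o[2])/r[:,2])[:,None]
def proj(n,P):
    K,d,Rm,t=cam(n); return cv2.projectPoints(np.array(P,float).reshape(-1,3),cv2.Rodrigues(Rm)[0],t,K,d)[0].reshape(-1,2)
def save(n,f,crop=None,s=1):
    im=manip.get_image(n)[:,:,::-1]
    if crop: im=im[crop[1]:crop[3],crop[0]:crop[2]]
    im=cv2.resize(im,None,fx=s,fy=s,interpolation=cv2.INTER_CUBIC) if s!=1 else im
    cv2.imwrite("pics/"+f,im)
E
python3 - <<'E'
from h import *
for n in("top","scene"):
    K,d,Rm,t=cam(n); print(n,K.round(1).tolist(),(-Rm.T@t).round(3),Rm[2].round(2))
    save(n,n+"0.png")
for n in("top","scene"):
  for th in["ring_wide","lifter","lifter_handle","sleeve","cradle_a","stage","lens","lens_knob","master_tall","master_short","screwdriver","wrench"]:
    r=manip.find_in(th,n)
    print(n,th,[(np.round(x["extent"]).astype(int).tolist(),round(x["p"],2)) for x in r[:5]])
E
```

```text
top [[455.0, 0.0, 317.0], [0.0, 455.0, 242.8], [0.0, 0.0, 1.0]] [0.372 0.06  1.218] [ 0.11 -0.02 -0.99]
scene [[578.3, 0.0, 316.0], [0.0, 578.3, 240.8], [0.0, 0.0, 1.0]] [1.403 0.426 1.262] [-0.62 -0.25 -0.75]
top ring_wide [([186, 351, 227, 392], 0.93), ([172, 206, 210, 236], 0.7), ([237, 265, 278, 300], 0.68), ([290, 261, 325, 295], 0.65), ([134, 297, 172, 335], 0.6)]
top lifter [([352, 243, 372, 312], 0.87), ([373, 178, 437, 225], 0.53)]
top lifter_handle []
top sleeve [([336, 193, 366, 246], 0.81), ([372, 179, 440, 226], 0.73)]
top cradle_a [([156, 198, 218, 250], 0.78), ([243, 199, 298, 246], 0.73), ([374, 182, 454, 262], 0.65)]
top stage [([373, 178, 451, 265], 0.91), ([223, 213, 235, 225], 0.69), ([350, 244, 371, 314], 0.2)]
top lens [([373, 179, 439, 224], 0.94)]
top lens_knob [([374, 178, 438, 225], 0.91)]
top master_tall []
top master_short [([222, 210, 237, 226], 0.47)]
top screwdriver [([480, 259, 525, 325], 0.87), ([215, 136, 248, 176], 0.2)]
top wrench [([86, 242, 149, 288], 0.57)]
scene ring_wide [([422, 212, 458, 236], 0.96), ([311, 245, 345, 276], 0.94), ([361, 259, 394, 286], 0.84), ([456, 260, 494, 289], 0.7)]
scene lifter [([272, 221, 298, 254], 0.75)]
scene lifter_handle []
scene sleeve [([246, 249, 286, 308], 0.92)]
scene cradle_a [([394, 289, 457, 362], 0.82), ([310, 267, 374, 334], 0.79), ([245, 249, 288, 305], 0.7), ([172, 178, 182, 201], 0.52)]
scene stage [([171, 228, 246, 297], 0.73)]
scene lens [([178, 236, 247, 260], 0.77), ([310, 262, 373, 333], 0.53)]
scene lens_knob [([179, 237, 248, 258], 0.63)]
scene master_tall []
scene master_short [([377, 314, 387, 329], 0.43)]
scene screwdriver [([172, 182, 184, 204], 0.62), ([310, 262, 371, 337], 0.56), ([178, 233, 249, 260], 0.25)]
scene wrench [([471, 312, 538, 336], 0.93), ([322, 288, 362, 325], 0.35)]
```

View pics/top0.png

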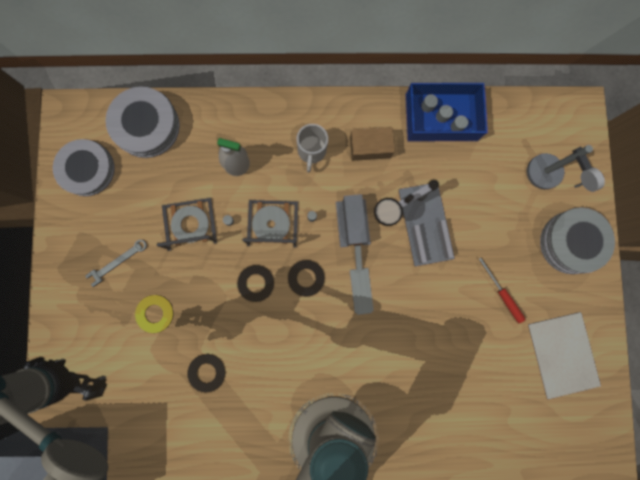

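View pics/scene0.png

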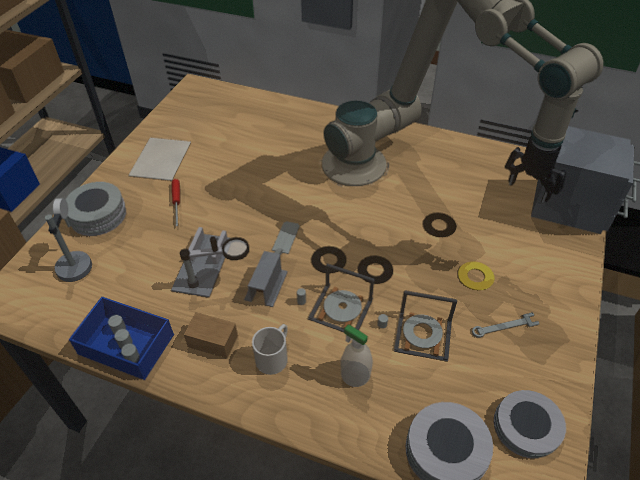

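The top view shows steel rings on two cradles at (190,223) and (271,223), the sleeve with lifter at (357,250), and the stage at (428,225) with the lens aside at (388,211). 

Things that could be taken for ring_wide:
- Black rings at (206,373), (255,283) and (306,278), and a yellow one at (154,314): wrong colours.
- Steel ring at (271,223): looks narrow-bored.
- Steel ring at (190,223): looks wide-bored, so this is my choice. I'll check it in a close crop.

Run:
```python
from h import *
im=manip.get_image("top")[:,:,::-1]
c=cv2.resize(im[170:320,150:460],None,fx=2.58,fy=2.58,interpolation=cv2.INTER_CUBIC)
c=cv2.convertScaleAbs(c,alpha=1.5,beta=10)
cv2.imwrite("pics/crop1.png",c)
def gp(n,th,i=0):
    r=manip.masks_of(th,n)
    for x in r[:3]:
        m=x["pixels"].astype(np.uint8)
        if m.sum()>5:
            rr=cv2.minAreaRect(cv2.findNonZero(m)); print(n,th,round(x["p"],2),np.round(rr[0],1),np.round(rr[1],1),round(rr[2],1))
for th in("lifter","sleeve","stage","ring_narrow","cradle_b"): gp("top",th)
```

```text
top lifter 0.87 [359.3 278.2] [70.9 20.3] 82.9
top lifter 0.5 [271.2 221.8] [52.9 46.4] 2.4
top sleeve 0.84 [352. 220.] [51.  30.5] 84.5
top stage 0.59 [411.4 225.2] [81.4 68.8] 77.7
top stage 0.33 [404.5 196.6] [27.7 71.1] 49.5
top ring_narrow 0.9 [271. 222.] [32. 36.] 90.0
top ring_narrow 0.72 [188.8 221.2] [31.4 37.2] 81.9
top ring_narrow 0.26 [352.4 220. ] [51.  29.5] 84.0
top cradle_b 0.82 [184.5 224.3] [47.  60.1] 82.1
top cradle_b 0.56 [271.8 221.5] [52.2 45. ] 2.4
```

View pics/crop1.png

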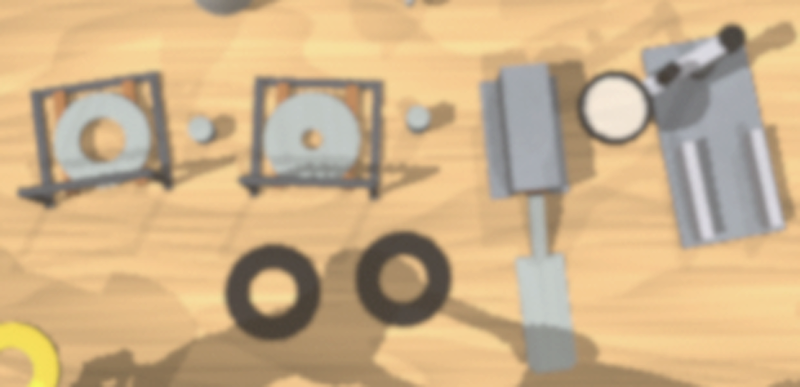

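The crop confirms it: the left cradle's ring at crop (102,137) has the wide bore, and the right one at (312,137) the narrow bore. Next I compute world poses from the crop pixels.

Run:
```python
from h import *
f=lambda p:(np.array(p,float)/2.58+[150,170]-0.3)
def w(name,p,z): print(name,(back("top",f(p),np.full(len(p),z))[:,:2]*1000).round(0).tolist())
w("blade heelL,R,tipR,L",[(515,258),(564,254),(576,370),(526,373)],.003)
w("neck far",[(538,197)],.03)
w("sleeve top corners",[(500,66),(550,64),(563,189),(513,192)],.07)
w("plate",[(642,48),(745,30),(787,228),(683,247)],.008)
w("railL ends",[(693,140),(704,239)],.04)
w("railR ends",[(762,128),(774,225)],.04)
w("knob top",[(733,38)],.182); w("knob",[(733,38)],.162)
w("lens",[(615,107)],.138)
w("ringW",[(102,137)],.016); w("boreW",[(103,139)],.014)
w("ringN",[(312,137)],.016)
w("bowW",[(20,190),(170,180)],.095); w("strapW",[(35,90),(158,75)],.01)
w("bowN",[(245,180),(380,190)],.095)
w("black",[(273,292),(403,278)],.004)
w("masters",[(201,128),(418,118)],.03)
s=manip.get_state(); print(s["ee_rot"],R.from_quat(s["ee_rot"],scalar_first=True).as_matrix().round(3).tolist(),s["width"],manip.tips_ahead)
```

```text
blade heelL,R,tipR,L [[436.0, -51.0], [439.0, -102.0], [320.0, -111.0], [318.0, -60.0]]
neck far [[496.0, -73.0]]
sleeve top corners [[624.0, -34.0], [626.0, -84.0], [500.0, -94.0], [498.0, -44.0]]
plate [[656.0, -190.0], [674.0, -301.0], [463.0, -335.0], [445.0, -225.0]]
railL ends [[552.0, -233.0], [451.0, -240.0]]
railR ends [[563.0, -304.0], [464.0, -312.0]]
knob top [[623.0, -238.0]]
knob [[628.0, -243.0]]
lens [[569.0, -136.0]]
ringW [[566.0, 374.0]]
boreW [[564.0, 374.0]]
ringN [[563.0, 158.0]]
bowW [[503.0, 431.0], [511.0, 288.0]]
strapW [[617.0, 446.0], [632.0, 318.0]]
bowN [[510.0, 216.0], [498.0, 86.0]]
black [[404.0, 199.0], [417.0, 65.0]]
masters [[572.0, 270.0], [580.0, 48.0]]
[-1.38926651e-05  8.30381408e-01  5.57195402e-01  2.33141261e-05] [[0.379, 0.925, 0.0], [0.925, -0.379, 0.0], [0.0, 0.0, -1.0]] 0.08536776711790721 0.025
```

Call:
send_rows:
  plan:
    - {"linear": [-0.026,0.0253,0.003],"delta_rot": [0,0,0],"fingers": 0.085}
    - {"linear": [-0.026,0.0253,0.003],"delta_rot": [0,0,0],"fingers": 0.085}
    - {"linear": [-0.026,0.0253,0.003],"delta_rot": [0,0,0],"fingers": 0.085}
    - {"linear": [-0.026,0.0253,0.003],"delta_rot": [0,0,0],"fingers": 0.085}
    - {"linear": [-0.026,0.0253,0.003],"delta_rot": [0,0,0],"fingers": 0.085}
    - {"linear": [-0.026,0.0253,0.003],"delta_rot": [0,0,0],"fingers": 0.085}
    - {"linear": [-0.026,0.0253,0.003],"delta_rot": [0,0,0],"fingers": 0.085}
    - {"linear": [-0.026,0.0253,0.003],"delta_rot": [0,0,0],"fingers": 0.085}
    - {"linear": [-0.026,0.0253,0.003],"delta_rot": [0,0,0],"fingers": 0.085}
    - {"linear": [-0.026,0.0253,0.003],"delta_rot": [0,0,0],"fingers": 0.085}
    - {"linear": [-0.026,0.0253,0.003],"delta_rot": [0,0,0],"fingers": 0.085}
    - {"linear": [-0.026,0.0253,0.003],"delta_rot": [0,0,0],"fingers": 0.085}
  force: 100

```text
clock: 2.6
position: [0.3867, 0.121, 0.2181]
ee_rot: [-0.002, 0.826, 0.564, 0.006]
contact_force: [0.3, 1.4, 0.2]
width: 0.085
```

Call:
send_rows:
  plan:
    - {"linear": [-0.026,0.0253,0.003],"delta_rot": [0,0,0],"fingers": 0.085}
    - {"linear": [-0.026,0.0253,0.003],"delta_rot": [0,0,0],"fingers": 0.085}
    - {"linear": [-0.026,0.0253,0.003],"delta_rot": [0,0,0],"fingers": 0.085}
    - {"linear": [-0.026,0.0253,0.003],"delta_rot": [0,0,0],"fingers": 0.085}
    - {"linear": [-0.026,0.0253,0.003],"delta_rot": [0,0,0],"fingers": 0.085}
    - {"linear": [0,0,0],"delta_rot": [0,0,-6.7],"fingers": 0.085}
    - {"linear": [0,0,0],"delta_rot": [0,0,-6.7],"fingers": 0.085}
    - {"linear": [0,0,0],"delta_rot": [0,0,-6.7],"fingers": 0.085}
    - {"linear": [0,0,0],"delta_rot": [0,0,-6.7],"fingers": 0.085}

```text
clock: 3.35
position: [0.4636, -0.0659, 0.2026]
ee_rot: [0.004, 0.671, 0.742, 0.007]
contact_force: [0.3, -0.2, -1.0]
width: 0.0849
```

```bash
cat >> h.py <<'E'
def goto(x,y,z,yaw):
    "tool-frame shift (mm) and turn about tool z (deg) to reach a tool-down pose"
    s=manip.get_state(); r=R.from_quat(s["ee_rot"],scalar_first=True)
    c,n=np.cos(np.radians(yaw)),np.sin(np.radians(yaw))
    T=R.from_matrix([[c,n,0],[n,-c,0],[0,0,-1]])
    M=r.as_matrix(); cy=np.degrees(np.arctan2(M[1,0],M[0,0]))
    print("t%.2f"%s["clock"],"pos",(np.array(s["position"])*1000).round(1),"yaw %.1f"%cy,"w %.4f"%s["width"],"F",np.round(s["contact_force"],1))
    print(" shift mm",(r.inv().apply(np.array([x,y,z])-s["position"])*1000).round(1),"turn",(r.inv()*T).as_rotvec(degrees=True).round(1),"q",np.round(s["qpos"],2))
E
cat > fit.py <<'E'
from h import *
from scipy.optimize import minimize
im=manip.get_image("top"); g=cv2.cvtColor(im,cv2.COLOR_RGB2GRAY).astype(np.float32)
G=cv2.GaussianBlur(np.hypot(cv2.Sobel(g,3+2,1,0),cv2.Sobel(g,5,0,1)),(0,0),1.0)
def box(x0,x1,y0,y1,z): 
    a=[(x0,y0,z),(x1,y0,z),(x1,y1,z),(x0,y1,z)]; return [(a[i],a[(i+1)%4]) for i in range(4)]
def circ(r,z,n=24):
    a=[(r*np.cos(t),r*np.sin(t),z) for t in np.linspace(0,2*np.pi,n+1)]; return list(zip(a[:-1],a[1:]))
stage=box(-55,160,-55,55,8)+box(-50,50,30,42,40)+box(-50,50,-42,-30,40)
crad=box(-62,-52,-67,67,95)+box(-55,55,30,42,12)+box(-55,55,-42,-30,12)
bl=box(0,120,-25,25,3)
slv=[((-62.5,-21,70),(62.5,-21,70)),((-62.5,21,70),(62.5,21,70)),((-62.5,-21,70),(-62.5,21,70)),((62.5,-21,70),(62.5,21,70))]
ringw=circ(50,16)+circ(24,16)
def pts(m,p,n=25):
    t=np.linspace(0,1,n)[:,None]; P=np.concatenate([np.array(a)*(1-t)+np.array(b)*t for a,b in m])/1000
    q=R.from_euler("z",p[2],degrees=True).apply(P); q[:,:2]+=np.array(p[:2])/1000; return q
def sc(m,p):
    u=proj("top",pts(m,p)).astype(np.float32)
    return cv2.remap(G,u[:,:1],u[:,1:],cv2.INTER_LINEAR).mean()
def fit(name,m,p0):
    best=max((( -o.fun,o.x) for d in(-6,-2,2,6) for o in[minimize(lambda p:-sc(m,p),np.array(p0,float)+[0,0,d],method="Nelder-Mead",options=dict(initial_simplex=np.array(p0,float)+[0,0,d]+np.array([[0,0,0],[5,0,0],[0,5,0],[0,0,3]])))]),key=lambda a:a[0])
    print(name,"start %.1f"%sc(m,p0),"best %.1f"%best[0],best[1].round(1)); return best[1]
def overlay(items,f,crop,s):
    v=cv2.resize(im[:,:,::-1],None,fx=s,fy=s,interpolation=cv2.INTER_CUBIC)
    for m,p in items:
        for u in proj("top",pts(m,p))*s+(s-1)/2: cv2.circle(v,tuple(int(k) for k in u.round()),0,(0,0,255),-1)
    cv2.imwrite("pics/"+f,v[crop[1]*s:crop[3]*s,crop[0]*s:crop[2]*s])
E
python3 - <<'E'
from fit import *
a=fit("stage",stage,(508,-271,7)); b=fit("cradW",crad,(566,374,5)); c=fit("ringW",ringw,(566,374,0)); d=fit("lifter",bl,(437.5,-76.5,184.4))
overlay([(stage,a),(crad,b),(ringw,c),(bl,d)],"ov1.png",(150,170,460,320),2)
goto(.4625,-.0745,.03,94.4)
E
```

```text
stage start 50.5 best 59.0 [ 498.6 -260.9   27.4]
cradW start 72.3 best 91.9 [570.  353.6   2.5]
ringW start 64.0 best 69.9 [563.6 376.3  -4.4]
lifter start 29.9 best 57.1 [ 445.3 -101.4  165.3]
t3.40 pos [463.7 -65.9 202.7] yaw 96.0 w 0.0847 F [0.4 0.7 0.1]
 shift mm [ -9.   -5.  172.6] turn [ 1.  -0.2  1.6] q [-0.3   0.15  1.82  0.01  1.16 -1.98]
```

View pics/ov1.png

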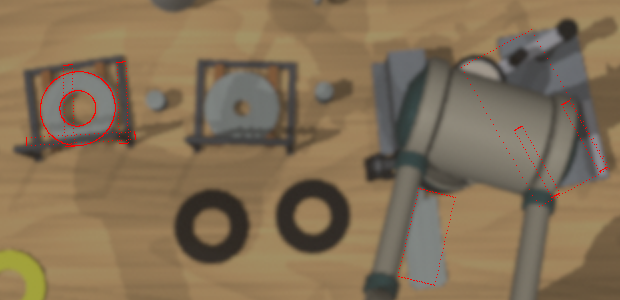

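The overlay shows the ring fit is good at (78,108), but the arm hides the stage and lifter and the bow pulled the cradle fit off. I'll refit on the unobstructed first picture.

```bash
cat > f2.py <<'E'
import fit; from fit import *
im0=cv2.imread("pics/top0.png"); fit.im=im0[:,:,::-1]; g=cv2.cvtColor(im0,cv2.COLOR_BGR2GRAY).astype(np.float32)
fit.G=cv2.GaussianBlur(np.hypot(cv2.Sobel(g,5,1,0),cv2.Sobel(g,5,0,1)),(0,0),1.0)
st=fit.fit("stage",stage,(508,-271,7)); l=fit.fit("lifter",bl,(437.5,-76.5,184.4)); s=fit.fit("sleeve",slv,(562,-64,4.4))
fit.fit("plate only",box(-55,160,-55,55,8),(508,-271,7)); fit.fit("rails only",stage[4:],(508,-271,7))
cr=box(-55,55,30,42,12)+box(-55,55,-42,-30,12); c=fit.fit("crad strips",cr,(564,375,6))
strap=crad[:4]
p=(564,376,6.5)
v=[]
for items,(x0,y0,x1,y1) in(([(cr,p),(strap,p),(box(53,63,-67,67,3),p)],(148,190,228,260)),([(stage,st)],(370,175,460,270))):
    overlay(items,"t.png",(x0,y0,x1,y1),5); v.append(cv2.imread("pics/t.png"))
h=max(a.shape[0] for a in v); v=[cv2.copyMakeBorder(a,0,h-a.shape[0],0,0,0) for a in v]
cv2.imwrite("pics/ov2.png",cv2.resize(cv2.convertScaleAbs(np.hstack(v),alpha=1.4),None,fx=.9,fy=.9))
E
python3 f2.py
```

```text
Traceback (most recent call last):
  File "f2.py", line 4, in <module>
    st=fit.fit("stage",stage,(508,-271,7)); l=fit.fit("lifter",bl,(437.5,-76.5,184.4)); s=fit.fit("sleeve",slv,(562,-64,4.4))
       ^^^^^^^
AttributeError: 'function' object has no attribute 'fit'
```

```bash
mv fit.py fitm.py; sed -i 's/^import fit; from fit import \*/import fitm as fit; from fitm import */' f2.py; sed -i 's/fitm.fit/fit.fit/; s/^import fitm as fit; from fitm import \*/from fitm import *; import fitm as fit/' f2.py
sed -i 's/^im=manip.get_image.*/im=cv2.imread("pics\/top0.png")[:,:,::-1].copy()/' fitm.py; python3 f2.py
```

```text
Traceback (most recent call last):
  File "f2.py", line 1, in <module>
    from fitm import *; import fitm as fit
    ^^^^^^^^^^^^^^^^^^
  File "fitm.py", line 4, in <module>
    G=cv2.GaussianBlur(np.hypot(cv2.Sobel(g,3+2,1,0),cv2.Sobel(g,5,0,1)),(0,0),1.0)
                                          ^
NameError: name 'g' is not defined
```

```bash
sed -i 's/^im=cv2.*/&; g=cv2.cvtColor(im,cv2.COLOR_RGB2GRAY).astype(np.float32)/' fitm.py; python3 f2.py
```

```text
stage start 72.6 best 77.0 [ 506.8 -270.3    9.5]
lifter start 22.0 best 45.6 [465.7 -74.  152.6]
sleeve start 52.3 best 54.3 [563.4 -62.9   3.5]
plate only start 54.9 best 63.4 [ 507.4 -268.2    9.1]
rails only start 81.5 best 84.8 [ 506.6 -270.6    9.2]Traceback (most recent call last):
  File "f2.py", line 6, in <module>
    cr=box(-55,55,30,42,12)+box(-55,55,-42,-30,12); c=fit.fit("crad strips",cr,(564,375,6))
                                                      ~~~~~~~^^^^^^^^^^^^^^^^^^^^^^^^^^^^^^
  File "fitm.py", line 21, in fit
    best=max((( -o.fun,o.x) for d in(-6,-2,2,6) for o in[minimize(lambda p:-sc(m,p),np.array(p0,float)+[0,0,d],method="Nelder-Mead",options=dict(initial_simplex=np.array(p0,float)+[0,0,d]+np.array([[0,0,0],[5,0,0],[0,5,0],[0,0,3]])))]),key=lambda a:a[0])
  File "fitm.py", line 21, in <genexpr>
    best=max((( -o.fun,o.x) for d in(-6,-2,2,6) for o in[minimize(lambda p:-sc(m,p),np.array(p0,float)+[0,0,d],method="Nelder-Mead",options=dict(initial_simplex=np.array(p0,float)+[0,0,d]+np.array([[0,0,0],[5,0,0],[0,5,0],[0,0,3]])))]),key=lambda a:a[0])
      
[... 539 characters left out ...]
.array(p0,float)+[0,0,d],method="Nelder-Mead",options=dict(initial_simplex=np.array(p0,float)+[0,0,d]+np.array([[0,0,0],[5,0,0],[0,5,0],[0,0,3]])))]),key=lambda a:a[0])
                                                                            ~~^^^^^
  File "fitm.py", line 18, in sc
    u=proj("top",pts(m,p)).astype(np.float32)
      ~~~~^^^^^^^^^^^^^^^^
  File "h.py", line 13, in proj
    K,d,Rm,t=cam(n); return cv2.projectPoints(np.array(P,float).reshape(-1,3),cv2.Rodrigues(Rm)[0],t,K,d)[0].reshape(-1,2)
             ~~~^^^
  File "h.py", line 5, in cam
    c=manip.camera_info(n); K=np.array(c["K"],float); d=np.array(c["dist"],float)
ValueError: time passes only in moves, steps and waits
```

```bash
python3 - <<'E'
s=open("h.py").read()
s=s.replace('def cam(n):\n','import functools,pickle,os\n@functools.cache\ndef cam(n):\n    f="cam_"+n+".pkl"\n    if os.path.exists(f): return pickle.load(open(f,"rb"))\n').replace('    return K,d,Rm,t\n','    pickle.dump((K,d,Rm,t),open(f,"wb")); return K,d,Rm,t\n')
open("h.py","w").write(s)
f=open("f2.py").read().split("\n")
f=[l for l in f if not l.startswith("fit.fit(\"plate")]
f=[l.replace('st=fit.fit("stage",stage,(508,-271,7)); l=fit.fit("lifter",bl,(437.5,-76.5,184.4)); s=fit.fit("sleeve",slv,(562,-64,4.4))','st=(507,-270,9.3)').replace('[(stage,st)],(370,175,460,270)','[(stage,st),(bl,(437.5,-76.5,184.4)),(slv,(563,-63.5,4.4))],(330,175,460,320)').replace(",5); v",",4); v") for l in f]
open("f2.py","w").write("\n".join(f))
E
python3 f2.py; python3 -c "
from h import *
cam('scene');goto(.4625,-.0745,.03,94.4)"
```

```text
crad strips start 59.8 best 92.6 [575.7 350.    9.1]
t3.45 pos [463.5 -65.6 202.7] yaw 95.4 w 0.0849 F [ 1.7  0.2 -0.4]
 shift mm [ -9.4  -4.7 172.6] turn [ 1.  -0.2  1. ] q [-0.3   0.15  1.82  0.01  1.16 -1.97]
```

View pics/ov2.png

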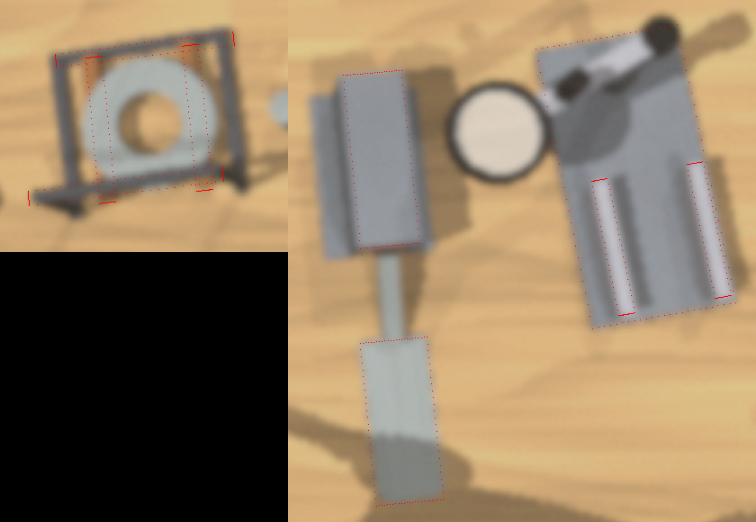

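Overlay check: the stage, sleeve and blade outlines sit on their edges. The cradle strips at (95,120) and (195,110) and the strap fit within about 2 mm. Now I descend on the neck.

Call:
send_rows:
  plan:
    - {"linear": [-0.0094,-0.0047,0.02],"delta_rot": [1,0,1],"fingers": 0.06}
    - {"linear": [0,0,0.03],"delta_rot": [0,0,0],"fingers": 0.06}
    - {"linear": [0,0,0.03],"delta_rot": [0,0,0],"fingers": 0.06}
    - {"linear": [0,0,0.03],"delta_rot": [0,0,0],"fingers": 0.06}
    - {"linear": [0,0,0.02],"delta_rot": [0,0,0],"fingers": 0.06}
    - {"linear": [0,0,0.01],"delta_rot": [0,0,0],"fingers": 0.06}
    - {"linear": [0,0,0],"delta_rot": [0,0,0],"fingers": 0.06}

```text
clock: 4.03
position: [0.4641, -0.0753, 0.0611]
ee_rot: [0.003, 0.688, 0.725, 0.004]
contact_force: [-0.3, 0.8, 1.0]
width: 0.0598
```

```bash
python3 -c "
from h import *
goto(.4625,-.0745,.03,94.4)"
```

```text
t4.03 pos [464.1 -75.3  61.1] yaw 93.0 w 0.0598 F [-0.3  0.8  1. ]
 shift mm [ 0.9 -1.9 31. ] turn [ 0.6  0.  -1.4] q [-0.31  0.32  2.01  0.    0.8  -1.94]
```

Call:
send_rows:
  plan:
    - {"linear": [0.001,-0.002,0.016],"delta_rot": [0.6,0,-1.4],"fingers": 0.06}
    - {"linear": [0,0,0.011],"delta_rot": [0,0,0],"fingers": 0.06}
    - {"linear": [0,0,0.004],"delta_rot": [0,0,0],"fingers": 0.06}
    - {"linear": [0,0,0.0],"delta_rot": [0,0,0],"fingers": 0.0}
    - {"linear": [0,0,0.0],"delta_rot": [0,0,0],"fingers": 0.0}
    - {"linear": [0,0,0.0],"delta_rot": [0,0,0],"fingers": 0.0}
    - {"linear": [0,0,0.0],"delta_rot": [0,0,0],"fingers": 0.0}
    - {"linear": [0,0,0.0],"delta_rot": [0,0,0],"fingers": 0.0}
    - {"linear": [0,0,0.0],"delta_rot": [0,0,0],"fingers": 0.0}
    - {"linear": [0,0,0.0],"delta_rot": [0,0,0],"fingers": 0.0}
  force: 100

```text
clock: 4.87
position: [0.4664, -0.0747, 0.0346]
ee_rot: [0.004, 0.683, 0.73, 0.002]
contact_force: [0.1, -0.7, -2.4]
width: 0.0119
```

```bash
python3 -c "
from h import *
goto(.4625-.134,-.0745-.0102,.035,94.4)"
```

```text
t4.87 pos [466.4 -74.7  34.6] yaw 93.9 w 0.0119 F [ 0.1 -0.7 -2.4]
 shift mm [  -0.7 -138.3   -1.6] turn [ 0.5  0.2 -0.5] q [-0.31  0.36  2.04 -0.    0.73 -1.94]
```

Call:
send_rows:
  plan:
    - {"linear": [0,0,-0.004],"delta_rot": [0,0,0],"fingers": 0.0}
    - {"linear": [0,0,-0.003],"delta_rot": [0,0,0],"fingers": 0.0}
    - {"linear": [0,-0.01,0],"delta_rot": [0,0,0],"fingers": 0.0}
    - {"linear": [0,-0.015,0],"delta_rot": [0,0,0],"fingers": 0.0}
    - {"linear": [0,-0.015,0],"delta_rot": [0,0,0],"fingers": 0.0}

```text
clock: 5.28
position: [0.4285, -0.0782, 0.0425]
ee_rot: [0.007, 0.682, 0.731, 0.003]
contact_force: [-0.3, 0.3, -2.1]
width: 0.0116
```

```bash
python3 -c "
from h import *
save('scene','s1.png',(200,150,360,330),4)
goto(.4625-.14,-.0745-.0107,.04,94.4)"
```

```text
t5.33 pos [423.6 -77.2  41.9] yaw 93.9 w 0.0113 F [-3.9  0.7 -1.9]
 shift mm [  -1.1 -101.5    1.1] turn [ 0.4  0.2 -0.5] q [-0.34  0.31  2.11 -0.    0.71 -1.98]
```

View pics/s1.png

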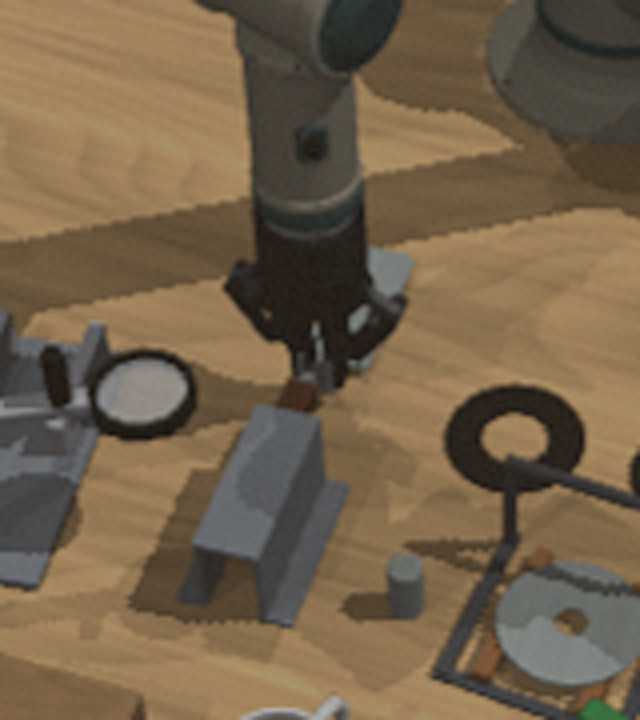

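The scene crop shows the brown handle coming out of the sleeve at (298,395) with the neck between the fingers. I keep pulling.

Call:
send_rows:
  plan:
    - {"linear": [0,-0.017,0],"delta_rot": [0,0,0],"fingers": 0.0}
    - {"linear": [0,-0.017,0],"delta_rot": [0,0,0],"fingers": 0.0}
    - {"linear": [0,-0.017,0],"delta_rot": [0,0,0],"fingers": 0.0}
    - {"linear": [0,-0.017,0],"delta_rot": [0,0,0],"fingers": 0.0}
    - {"linear": [0,-0.017,0],"delta_rot": [0,0,0],"fingers": 0.0}
    - {"linear": [0,-0.017,0],"delta_rot": [0,0,0],"fingers": 0.0}
    - {"linear": [0,-0.01,0],"delta_rot": [0,0,0],"fingers": 0.0}
    - {"linear": [0,0,0],"delta_rot": [0,0,0],"fingers": 0.0}

```text
clock: 6.0
position: [0.304, -0.0837, 0.0413]
ee_rot: [0.004, 0.683, 0.73, 0.002]
contact_force: [-1.2, -0.5, -2.4]
width: 0.0116
```

```bash
python3 -c "
from h import *
goto(.35,-.12,.135,94.4)"
```

```text
t6.00 pos [304.  -83.7  41.3] yaw 93.9 w 0.0116 F [-1.2 -0.5 -2.4]
 shift mm [-39.6  44.1 -93.3] turn [ 0.4  0.2 -0.5] q [-0.49  0.17  2.34  0.    0.62 -2.13]
```

Call:
send_rows:
  plan:
    - {"linear": [0,0,-0.03],"delta_rot": [0,0,0],"fingers": 0.0}
    - {"linear": [-0.01,0.01,-0.03],"delta_rot": [0,0,0],"fingers": 0.0}
    - {"linear": [-0.015,0.017,-0.03],"delta_rot": [0,0,0],"fingers": 0.0}
    - {"linear": [-0.015,0.017,-0.004],"delta_rot": [0,0,0],"fingers": 0.0}
    - {"linear": [0,0,0],"delta_rot": [0,0,7],"fingers": 0.0}
    - {"linear": [0,0,0],"delta_rot": [0,0,7],"fingers": 0.0}
    - {"linear": [0,0,0],"delta_rot": [0,0,7],"fingers": 0.0}
    - {"linear": [0,0,0],"delta_rot": [0,0,7],"fingers": 0.0}
    - {"linear": [0,0,0],"delta_rot": [0,0,7],"fingers": 0.0}
    - {"linear": [0,0,0],"delta_rot": [0,0,7],"fingers": 0.0}
    - {"linear": [0,0,0],"delta_rot": [0,0,7],"fingers": 0.0}
    - {"linear": [0,0,0],"delta_rot": [0,0,7],"fingers": 0.0}

```text
clock: 7.0
position: [0.3625, -0.1257, 0.1435]
ee_rot: [0.007, 0.95, 0.312, 0.009]
contact_force: [0.2, -0.0, -2.4]
width: 0.012
```

Call:
send_rows:
  plan:
    - {"linear": [0,0,0],"delta_rot": [0,0,7],"fingers": 0.0}
    - {"linear": [0,0,0],"delta_rot": [0,0,7],"fingers": 0.0}
    - {"linear": [0,0,0],"delta_rot": [0,0,7],"fingers": 0.0}
    - {"linear": [0,0,0],"delta_rot": [0,0,7],"fingers": 0.0}
    - {"linear": [0,0,0],"delta_rot": [0,0,7],"fingers": 0.0}
    - {"linear": [0,0,0],"delta_rot": [0,0,7],"fingers": 0.0}
    - {"linear": [0,0,0],"delta_rot": [0,0,7],"fingers": 0.0}
    - {"linear": [0,0,0],"delta_rot": [0,0,7],"fingers": 0.0}
    - {"linear": [0,0,0],"delta_rot": [0,0,7],"fingers": 0.0}
    - {"linear": [0,0,0],"delta_rot": [0,0,7],"fingers": 0.0}
    - {"linear": [0,0,0],"delta_rot": [0,0,7],"fingers": 0.0}
    - {"linear": [0,0,0],"delta_rot": [0,0,7],"fingers": 0.0}

```text
clock: 8.0
position: [0.373, -0.1282, 0.1455]
ee_rot: [-0.001, 0.908, -0.42, 0.017]
contact_force: [-0.1, -0.1, -1.9]
width: 0.0119
```

```bash
python3 -c "
from h import *
goto(.375,-.157,.0345,-86)"
```

```text
t8.00 pos [ 373.  -128.2  145.5] yaw -49.6 w 0.0119 F [-0.1 -0.1 -1.9]
 shift mm [ 20.   18.9 111.3] turn [-1.4 -1.3 36.4] q [-0.51  0.09  2.06  0.01  0.96  0.35]
```

Call:
send_rows:
  plan:
    - {"linear": [0,0,0],"delta_rot": [0,0,6.5],"fingers": 0.0}
    - {"linear": [0,0,0],"delta_rot": [0,0,6.5],"fingers": 0.0}
    - {"linear": [0,0,0],"delta_rot": [0,0,6.5],"fingers": 0.0}
    - {"linear": [0,0,0],"delta_rot": [0,0,6.5],"fingers": 0.0}
    - {"linear": [0,0,0],"delta_rot": [0,0,6.5],"fingers": 0.0}
    - {"linear": [0.01,0,0.02],"delta_rot": [0,0,2],"fingers": 0.0}
    - {"linear": [0.015,0,0.02],"delta_rot": [0,0,0],"fingers": 0.0}
    - {"linear": [0.004,0,0.01],"delta_rot": [0,0,0],"fingers": 0.0}
    - {"linear": [0,0,0],"delta_rot": [0,0,0],"fingers": 0.0}

```text
clock: 8.75
position: [0.3855, -0.1603, 0.0966]
ee_rot: [-0.008, 0.731, -0.682, 0.02]
contact_force: [0.7, 1.2, -1.9]
width: 0.0118
```

```bash
python3 -c "
from h import *
goto(.375,-.157,.038,-86)"
```

```text
t8.75 pos [ 385.5 -160.3   96.6] yaw -86.1 w 0.0118 F [ 0.7  1.2 -1.9]
 shift mm [-5.1 12.5 58. ] turn [-2.2 -1.1 -0.1] q [-0.57  0.19  2.09  0.01  0.82  0.93]
```

Call:
send_rows:
  plan:
    - {"linear": [-0.002,0.006,0.016],"delta_rot": [-1.2,-0.6,0],"fingers": 0.0}
    - {"linear": [-0.002,0.006,0.016],"delta_rot": [-1.0,-0.5,0],"fingers": 0.0}
    - {"linear": [0,0,0.014],"delta_rot": [0,0,0],"fingers": 0.0}
    - {"linear": [0,0,0.007],"delta_rot": [0,0,0],"fingers": 0.0}
    - {"linear": [0,0,0],"delta_rot": [0,0,0],"fingers": 0.0}

```text
clock: 9.17
position: [0.3785, -0.1588, 0.0434]
ee_rot: [-0.001, 0.731, -0.683, 0.002]
contact_force: [-0.6, 0.6, -2.2]
width: 0.0114
```

```bash
python3 -c "
from h import *
goto(.375,-.157,.0345,-86)"
```

```text
t9.17 pos [ 378.5 -158.8   43.4] yaw -86.1 w 0.0114 F [-0.6  0.6 -2.2]
 shift mm [-2.1  3.4  8.9] turn [-0.2 -0.1 -0.1] q [-0.57  0.28  2.15  0.    0.71  0.93]
```

Call:
send_rows:
  plan:
    - {"linear": [0,0,0.005],"delta_rot": [0,0,0],"fingers": 0.0}
    - {"linear": [0,0,0.004],"delta_rot": [0,0,0],"fingers": 0.0}
    - {"linear": [0,0,0.002],"delta_rot": [0,0,0],"fingers": 0.0}

```text
clock: 9.42
position: [0.3807, -0.1595, 0.0334]
ee_rot: [-0.001, 0.731, -0.683, 0.004]
contact_force: [0.1, -0.4, -1.6]
width: 0.0117
```

```bash
python3 -c "
from h import *
goto(.375,-.157,.0345,-86)"
```

```text
t9.42 pos [ 380.7 -159.5   33.4] yaw -86.1 w 0.0117 F [ 0.1 -0.4 -1.6]
 shift mm [-2.8  5.5 -1.2] turn [-0.4 -0.2 -0.1] q [-0.57  0.3   2.16  0.    0.67  0.93]
```

Call:
send_rows:
  plan:
    - {"linear": [0,0,0.002],"delta_rot": [0,0,0],"fingers": 0.0}
    - {"linear": [0,0,0],"delta_rot": [0,0,0],"fingers": 0.03}
    - {"linear": [0,0,0],"delta_rot": [0,0,0],"fingers": 0.05}
    - {"linear": [0,0,0],"delta_rot": [0,0,0],"fingers": 0.05}
    - {"linear": [0,0,0],"delta_rot": [0,0,0],"fingers": 0.05}
    - {"linear": [0,0,-0.02],"delta_rot": [0,0,0],"fingers": 0.06}
    - {"linear": [0,0,-0.03],"delta_rot": [0,0,0],"fingers": 0.06}
    - {"linear": [0,0,-0.03],"delta_rot": [0,0,0],"fingers": 0.06}
    - {"linear": [0,0,-0.03],"delta_rot": [0,0,0],"fingers": 0.06}
    - {"linear": [0,-0.03,-0.02],"delta_rot": [0,0,0],"fingers": 0.06}
    - {"linear": [0,-0.03,0],"delta_rot": [0,0,0],"fingers": 0.06}
    - {"linear": [0,-0.03,0],"delta_rot": [0,0,0],"fingers": 0.06}

```text
clock: 10.42
position: [0.4668, -0.1521, 0.1715]
ee_rot: [-0.001, 0.73, -0.684, 0.004]
contact_force: [-0.5, 0.4, -0.1]
width: 0.0597
```

Run:
```python
from h import *
goto(.285,-.164,.044,-86)
im=manip.get_image("top"); cv2.imwrite("pics/top2.png",im[:,:,::-1])
cv2.imwrite("pics/t2.png",cv2.resize(im[220:400,320:520,::-1],None,fx=3,fy=3,interpolation=cv2.INTER_CUBIC))
r=manip.find_in("lifter","top"); print([(x["extent"],x["p"]) for x in r])
r=manip.find_in("lifter_handle","top"); print([(x["extent"],x["p"]) for x in r])
```

```text
t10.42 pos [ 466.8 -152.1  171.5] yaw -86.3 w 0.0597 F [-0.5  0.4 -0.1]
 shift mm [ -0.5 183.1 126.2] turn [-0.4 -0.3 -0.3] q [-0.46  0.21  1.82 -0.    1.1   1.05]
[([375.4, 235.7, 397.6, 310.6], 0.71)]
[]
```

View pics/t2.png

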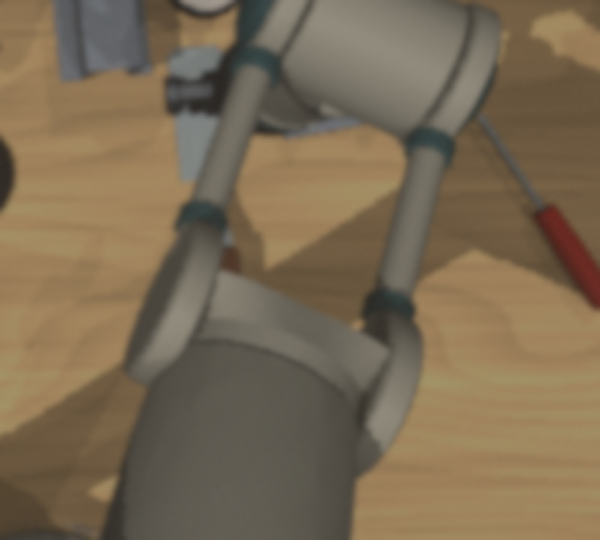

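The top crop shows the blade lying at (195,115) between the arm and the sleeve, with a glimpse of the brown handle at (230,255) and the rest hidden by the arm. I check the pixels against dead reckoning.

Run:
```python
from h import *
f=lambda p:(np.array(p,float)/3+[320,220]-0.33)
print((back("top",f([(170,50),(217,47),(180,181)]),np.full(3,.003))*1000).round(0))
u=proj("top",[(.410+a*np.cos(.07)-b*np.sin(.07),-.1575+a*np.sin(.07)+b*np.cos(.07),.003) for a,b in((.12,.025),(.12,-.025),(0,.025))]); print(((u-[320,220])*3).round(0))
print(((proj("top",[(.295+.055,-.166,.048)])-[320,220])*3).round())
```

```text
[[ 525. -126.    3.]
 [ 527. -169.    3.]
 [ 407. -132.    3.]]
[[167.  46.]
 [222.  41.]
 [180. 179.]]
[[229. 245.]]
```

Call:
send_rows:
  plan:
    - {"linear": [0,0.029,0],"delta_rot": [0,0,0],"fingers": 0.06}
    - {"linear": [0,0.029,0],"delta_rot": [0,0,0],"fingers": 0.06}
    - {"linear": [0,0.029,0],"delta_rot": [0,0,0],"fingers": 0.06}
    - {"linear": [0,0.029,0],"delta_rot": [0,0,0],"fingers": 0.06}
    - {"linear": [0,0.02,0.01],"delta_rot": [0,0,0],"fingers": 0.06}
    - {"linear": [0,0,0.025],"delta_rot": [0,0,0],"fingers": 0.06}
    - {"linear": [0,0,0.025],"delta_rot": [0,0,0],"fingers": 0.06}
    - {"linear": [0,0,0.01],"delta_rot": [0,0,0],"fingers": 0.06}
    - {"linear": [0,0,0],"delta_rot": [0,0,0],"fingers": 0.06}

```text
clock: 11.32
position: [0.3167, -0.1568, 0.0938]
ee_rot: [0.001, 0.731, -0.683, -0.001]
contact_force: [-1.0, 0.5, 0.9]
width: 0.0602
```

Run:
```python
from h import *
goto(.322,-.162,.044,-86.6)
save("scene","s2.png",(210,130,370,280),4)
```

```text
t11.32 pos [ 316.7 -156.8   93.8] yaw -86.1 w 0.0602 F [-1.   0.5  0.9]
 shift mm [ 5.5 -5.1 49.8] turn [0.1 0.  0.5] q [-0.66  0.12  2.19 -0.    0.83  0.85]
```

View pics/s2.png

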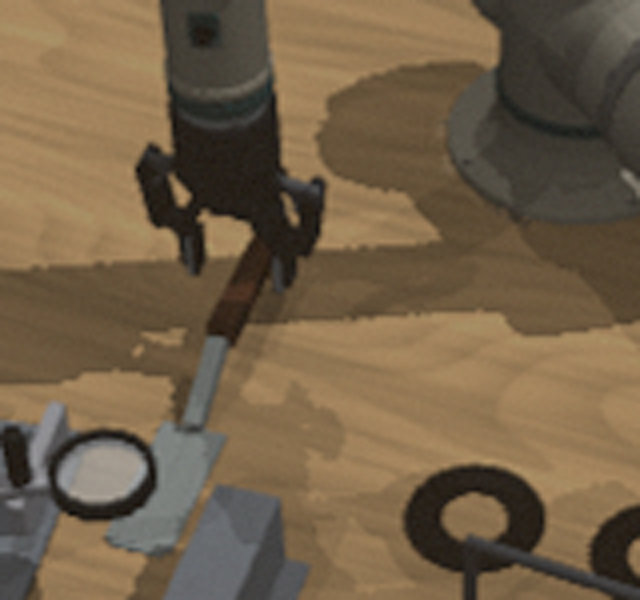

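Run:
```python
from h import *
f=lambda P:((proj("scene",P)-[210,130])*4+1.5).round(0).tolist()
h=np.radians(3.3);L=lambda a,b,z:(.407+a*np.cos(h)-b*np.sin(h),-.157+a*np.sin(h)+b*np.cos(h),z)
print("tips",f([(.3167,-.1568+.03,.07),(.3167,-.1568-.03,.07)]))
print("handle front top",f([L(-.06,.011,.048),L(-.06,-.011,.048)]),"blade",f([L(0,.025,.003),L(0,-.025,.003),L(.12,.025,.003),L(.12,-.025,.003)]))
print("handle at grasp",f([L(-.085,.011,.048),L(-.085,-.011,.048),L(-.1,0,.048)]))
```

```text
tips [[278.0, 290.0], [203.0, 270.0]]
handle front top [[235.0, 331.0], [207.0, 324.0]] blade [[228.0, 434.0], [165.0, 419.0], [166.0, 555.0], [101.0, 539.0]]
handle at grasp [[247.0, 308.0], [219.0, 302.0], [240.0, 291.0]]
```

The scene crop shows the lifter flat, with the handle at (240,290) between the open fingers and the outline matching my pose to about 2 mm. Now I grasp it.

Call:
send_rows:
  plan:
    - {"linear": [0.0045,-0.005,0.015],"delta_rot": [0,0,0.5],"fingers": 0.06}
    - {"linear": [0,0,0.02],"delta_rot": [0,0,0],"fingers": 0.06}
    - {"linear": [0,0,0.013],"delta_rot": [0,0,0],"fingers": 0.06}
    - {"linear": [0,0,0.002],"delta_rot": [0,0,0],"fingers": 0.06}
    - {"linear": [0,0,0],"delta_rot": [0,0,0],"fingers": 0.0}
    - {"linear": [0,0,0],"delta_rot": [0,0,0],"fingers": 0.0}
    - {"linear": [0,0,0],"delta_rot": [0,0,0],"fingers": 0.0}
    - {"linear": [0,0,0],"delta_rot": [0,0,0],"fingers": 0.0}
    - {"linear": [0,0,0],"delta_rot": [0,0,0],"fingers": 0.0}
    - {"linear": [0,0,0],"delta_rot": [0,0,0],"fingers": 0.0}
  force: 120

```text
clock: 12.2
position: [0.3238, -0.163, 0.049]
ee_rot: [0.001, 0.728, -0.686, 0.004]
contact_force: [0.2, 0.4, -2.0]
width: 0.02
```

Run:
```python
from h import *
goto(.322,-.162,.044,-86.6)
```

```text
t12.20 pos [ 323.8 -163.    49. ] yaw -86.6 w 0.0200 F [ 0.2  0.4 -2. ]
 shift mm [-1.1  1.7  5. ] turn [-0.3 -0.4 -0. ] q [-0.66  0.21  2.24 -0.    0.68  0.86]
```

Call:
send_rows:
  plan:
    - {"linear": [0,0,-0.015],"delta_rot": [0,0,0],"fingers": 0.0}
    - {"linear": [0,0.005,-0.025],"delta_rot": [0,0,0],"fingers": 0.0}
    - {"linear": [0,0.01,-0.03],"delta_rot": [0,0,0],"fingers": 0.0}
    - {"linear": [-0.01,0.01,-0.03],"delta_rot": [0,0,0],"fingers": 0.0}
    - {"linear": [-0.02,0.01,-0.01],"delta_rot": [0,0,0],"fingers": 0.0}
    - {"linear": [-0.03,0,0],"delta_rot": [0,0,0],"fingers": 0.0}
    - {"linear": [-0.03,0,0],"delta_rot": [0,0,0],"fingers": 0.0}
    - {"linear": [-0.03,0,0],"delta_rot": [0,0,0],"fingers": 0.0}
    - {"linear": [-0.03,0,0],"delta_rot": [0,0,0],"fingers": 0.0}
    - {"linear": [-0.03,0,0],"delta_rot": [0,0,0],"fingers": 0.0}
    - {"linear": [-0.03,0,0],"delta_rot": [0,0,0],"fingers": 0.0}
    - {"linear": [-0.03,0,0],"delta_rot": [0,0,0],"fingers": 0.0}

```text
clock: 13.2
position: [0.2721, 0.078, 0.1647]
ee_rot: [0.0, 0.722, -0.692, 0.009]
contact_force: [1.3, 0.1, -0.9]
width: 0.0197
```

Run:
```python
from h import *
goto(.276,.343,.12,-83.5)
```

```text
t13.20 pos [272.1  78.  164.7] yaw -87.5 w 0.0197 F [ 1.3  0.1 -0.9]
 shift mm [-265.1  -14.9   41.6] turn [-0.6 -0.8 -4. ] q [ 0.05 -0.11  2.19 -0.01  1.05  1.58]
```

Call:
send_rows:
  plan:
    - {"linear": [-0.03,0,0],"delta_rot": [0,0,-1],"fingers": 0.0}
    - {"linear": [-0.03,0,0],"delta_rot": [0,0,-1],"fingers": 0.0}
    - {"linear": [-0.03,0,0],"delta_rot": [0,0,-1],"fingers": 0.0}
    - {"linear": [-0.03,0,0],"delta_rot": [0,0,-1],"fingers": 0.0}
    - {"linear": [-0.03,0,0],"delta_rot": [0,0,0],"fingers": 0.0}
    - {"linear": [-0.03,0,0],"delta_rot": [0,0,0],"fingers": 0.0}
    - {"linear": [-0.025,0,0.01],"delta_rot": [0,0,0],"fingers": 0.0}
    - {"linear": [-0.015,0,0.02],"delta_rot": [0,0,0],"fingers": 0.0}
    - {"linear": [0,0,0.01],"delta_rot": [0,0,0],"fingers": 0.0}
    - {"linear": [0,0,0],"delta_rot": [0,0,0],"fingers": 0.0}

```text
clock: 14.03
position: [0.2451, 0.3149, 0.1221]
ee_rot: [-0.004, 0.75, -0.661, 0.008]
contact_force: [0.4, -0.3, -2.2]
width: 0.0196
```

Run:
```python
from h import *
goto(.276,.343,.056,-83.5)
```

```text
t14.03 pos [245.1 314.9 122.1] yaw -82.7 w 0.0196 F [ 0.4 -0.3 -2.2]
 shift mm [-24.5 -33.1  66.5] turn [-0.9 -0.4  0.8] q [ 0.75  0.14  2.07 -0.02  0.93  2.2 ]
```

Call:
send_rows:
  plan:
    - {"linear": [-0.012,-0.012,0.02],"delta_rot": [-0.9,-0.4,0.8],"fingers": 0.0}
    - {"linear": [-0.012,-0.012,0.02],"delta_rot": [0,0,0],"fingers": 0.0}
    - {"linear": [0,0,0.017],"delta_rot": [0,0,0],"fingers": 0.0}
    - {"linear": [0,0,0.006],"delta_rot": [0,0,0],"fingers": 0.0}
    - {"linear": [0,0,0],"delta_rot": [0,0,0],"fingers": 0.0}

```text
clock: 14.45
position: [0.2671, 0.3422, 0.0591]
ee_rot: [-0.001, 0.745, -0.667, -0.0]
contact_force: [1.1, -0.3, -2.2]
width: 0.02
```

Run:
```python
from h import *
goto(.276,.343,.055,-83.5)
s=manip.get_state(); M=R.from_quat(s["ee_rot"],scalar_first=True).as_matrix(); y=np.arctan2(M[1,0],M[0,0])+np.pi/2
T=np.array(s["position"]); 
L=lambda a,b,z:(T[0]+(a+.0833)*np.cos(y)-b*np.sin(y),T[1]+(a+.0833)*np.sin(y)+b*np.cos(y),z+T[2]-.049)
P=[L(0,.025,.003),L(0,-.025,.003),L(.12,-.025,.003),L(.12,.025,.003)]
v=[]
for n,(x0,y0,x1,y1) in(("scene",(380,220,500,370)),("top",(130,190,250,340))):
    im=cv2.resize(manip.get_image(n)[y0:y1,x0:x1,::-1],None,fx=3.3,fy=3.3,interpolation=cv2.INTER_CUBIC)
    u=((proj(n,P)-[x0,y0]+.5)*3.3); cv2.polylines(im,[u.round().astype(int)],True,(0,0,255),1)
    print(n,u.round(0).tolist()); v.append(im)
cv2.imwrite("pics/ins.png",np.hstack(v))
```

```text
t14.45 pos [267.1 342.2  59.1] yaw -83.6 w 0.0200 F [ 1.1 -0.3 -2.2]
 shift mm [ 0.2 -8.9  4.1] turn [-0.   0.1 -0.1] q [0.75 0.28 2.08 0.   0.77 2.21]
scene [[208.0, 163.0], [149.0, 152.0], [129.0, 264.0], [191.0, 277.0]]
top [[191.0, 383.0], [254.0, 376.0], [239.0, 226.0], [177.0, 234.0]]
```

View pics/ins.png

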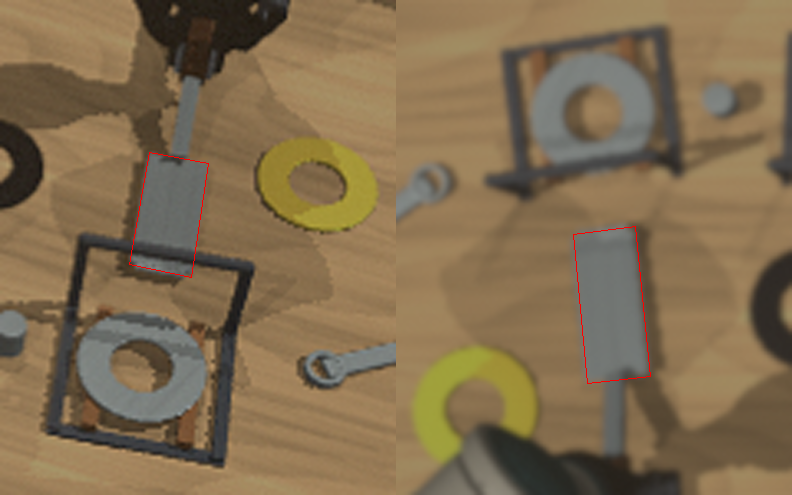

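The blade outline matches in both views, in front of the bow and lined up with the gap. I lower it and slide in.

Call:
send_rows:
  plan:
    - {"linear": [0,-0.009,0.005],"delta_rot": [0,0,0],"fingers": 0.0}
    - {"linear": [0,-0.005,0],"delta_rot": [0,0,0],"fingers": 0.0}
    - {"linear": [0,-0.01,0],"delta_rot": [0,0,0],"fingers": 0.0}
    - {"linear": [0,-0.01,0],"delta_rot": [0,0,0],"fingers": 0.0}
    - {"linear": [0,-0.01,0],"delta_rot": [0,0,0],"fingers": 0.0}

```text
clock: 14.97
position: [0.3137, 0.3471, 0.0586]
ee_rot: [-0.004, 0.746, -0.666, -0.0]
contact_force: [-2.7, 0.3, -1.5]
width: 0.02
```

Run:
```python
from h import *
goto(.412,.3587,.0545,-83.5)
```

```text
t14.97 pos [313.7 347.1  58.6] yaw -83.6 w 0.0200 F [-2.7  0.3 -1.5]
 shift mm [ -0.5 -98.9   4.7] turn [-0.3  0.3 -0.1] q [0.69 0.32 2.02 0.   0.8  2.14]
```

Call:
send_rows:
  plan:
    - {"linear": [0,0.015,0],"delta_rot": [0,0,0],"fingers": 0.0}
    - {"linear": [0,0.0,0.004],"delta_rot": [-0.3,0,0],"fingers": 0.0}
    - {"linear": [0,0,0.002],"delta_rot": [0,0,0],"fingers": 0.0}
    - {"linear": [0,0,0.001],"delta_rot": [0,0,0],"fingers": 0.0}

```text
clock: 15.3
position: [0.3053, 0.3476, 0.0524]
ee_rot: [-0.005, 0.745, -0.667, -0.001]
contact_force: [-0.4, -0.0, -2.3]
width: 0.0198
```

Run:
```python
from h import *
goto(.412,.3587,.0535,-83.5)
```

```text
t15.30 pos [305.3 347.6  52.4] yaw -83.7 w 0.0198 F [-0.4 -0.  -2.3]
 shift mm [   0.6 -107.3   -0.4] turn [-0.4  0.5 -0.2] q [0.7  0.32 2.04 0.   0.77 2.15]
```

Call:
send_rows:
  plan:
    - {"linear": [0,-0.01,0],"delta_rot": [0,0,0],"fingers": 0.0}
    - {"linear": [0,-0.01,0],"delta_rot": [0,0,0],"fingers": 0.0}
    - {"linear": [0,-0.01,0],"delta_rot": [0,0,0],"fingers": 0.0}
    - {"linear": [0,-0.01,0],"delta_rot": [0,0,0],"fingers": 0.0}

```text
clock: 15.63
position: [0.3472, 0.3519, 0.052]
ee_rot: [-0.004, 0.746, -0.666, -0.001]
contact_force: [-0.3, -0.1, -2.5]
width: 0.0197
```

Run:
```python
from h import *
goto(.412,.3587,.0535,-83.5)
```

```text
t15.63 pos [347.2 351.9  52. ] yaw -83.6 w 0.0197 F [-0.3 -0.1 -2.5]
 shift mm [  0.5 -65.2  -1.2] turn [-0.3  0.4 -0.1] q [0.65 0.36 1.97 0.01 0.8  2.1 ]
```

Call:
send_rows:
  plan:
    - {"linear": [0,-0.01,-0.001],"delta_rot": [0,0,0],"fingers": 0.0}
    - {"linear": [0,-0.01,0],"delta_rot": [0,0,0],"fingers": 0.0}
    - {"linear": [0,-0.01,0],"delta_rot": [0,0,0],"fingers": 0.0}
    - {"linear": [0,-0.01,0],"delta_rot": [0,0,0],"fingers": 0.0}
    - {"linear": [0,-0.01,0],"delta_rot": [0,0,0],"fingers": 0.0}
    - {"linear": [0,-0.01,0],"delta_rot": [0,0,0],"fingers": 0.0}
    - {"linear": [0,-0.003,0],"delta_rot": [0,0,0],"fingers": 0.0}

```text
clock: 16.22
position: [0.4216, 0.3604, 0.0537]
ee_rot: [-0.007, 0.745, -0.667, -0.0]
contact_force: [1.7, 1.3, -1.7]
width: 0.0199
```

Run:
```python
from h import *
goto(.412,.3587,.085,-83.5)
```

```text
t16.22 pos [421.6 360.4  53.7] yaw -83.7 w 0.0199 F [ 1.7  1.3 -1.7]
 shift mm [  0.4   9.4 -31.4] turn [-0.6  0.5 -0.2] q [0.58 0.43 1.84 0.   0.86 2.04]
```

Call:
send_rows:
  plan:
    - {"linear": [0,0.008,0],"delta_rot": [0,0,0],"fingers": 0.0}
    - {"linear": [0,0.001,0],"delta_rot": [0,0,0],"fingers": 0.0}
    - {"linear": [0,0,-0.004],"delta_rot": [0,0,0],"fingers": 0.0}
    - {"linear": [0,0,-0.004],"delta_rot": [0,0,0],"fingers": 0.0}
    - {"linear": [0,0,-0.006],"delta_rot": [0,0,0],"fingers": 0.0}
    - {"linear": [0,0,-0.008],"delta_rot": [0,0,0],"fingers": 0.0}
    - {"linear": [0,0,-0.008],"delta_rot": [0,0,0],"fingers": 0.0}
    - {"linear": [0,0,-0.006],"delta_rot": [0,0,0],"fingers": 0.0}
    - {"linear": [0,0,-0.003],"delta_rot": [0,0,0],"fingers": 0.0}
    - {"linear": [0,0,0],"delta_rot": [0,0,0],"fingers": 0.0}

```text
clock: 17.05
position: [0.4069, 0.3573, 0.0956]
ee_rot: [-0.002, 0.745, -0.667, -0.002]
contact_force: [1.2, -0.2, -4.6]
width: 0.0202
```

```bash
cat > look.py <<'E'
from h import *
import sys
def look(out,crops):
    s=manip.get_state(); M=R.from_quat(s["ee_rot"],scalar_first=True).as_matrix(); T=np.array(s["position"])
    # lifter frame in world: x=-tool y, z=-tool z, y=tool... origin from grasp offset
    B=np.c_[-M[:,1],np.cross(-M[:,2],-M[:,1]),-M[:,2]]
    L=lambda a,b,z: T+B@np.array([a+.0833,b,z-.049])
    P=[L(0,.025,.003),L(0,-.025,.003),L(.12,-.025,.003),L(.12,.025,.003)]
    C=[L(.07+.05*np.cos(t),.05*np.sin(t),.007) for t in np.linspace(0,6.28,60)]
    print("lifter heel",(L(0,0,0)*1000).round(1),"tip",(L(.12,0,0)*1000).round(1),"x70",(L(.07,0,.003)*1000).round(1)); v=[]
    for n,(x0,y0,x1,y1) in crops:
        im=cv2.resize(manip.get_image(n)[y0:y1,x0:x1,::-1],None,fx=3.3,fy=3.3,interpolation=cv2.INTER_CUBIC)
        for Q,c in((P,(0,0,255)),(C,(0,200,0))): cv2.polylines(im,[((proj(n,Q)-[x0,y0]+.5)*3.3).round().astype(int)],True,c,1)
        v.append(im)
    cv2.imwrite("pics/"+out,np.hstack(v))
E
python3 - <<'E'
from look import *
goto(.412-.14,.3587-.016,.095,-83.5)
look("lift.png",(("scene",(380,220,500,370)),("top",(130,170,250,320))))
E
```

```text
t17.05 pos [406.9 357.3  95.6] yaw -83.7 w 0.0202 F [ 1.2 -0.2 -4.6]
 shift mm [ -0.3 135.7   0.5] turn [-0.1  0.3 -0.2] q [0.59 0.36 1.81 0.01 0.96 2.05]
lifter heel [489.7 366.8  46.7] tip [609.  380.   46.8] x70 [559.3 374.5  49.8]
```

View pics/lift.png

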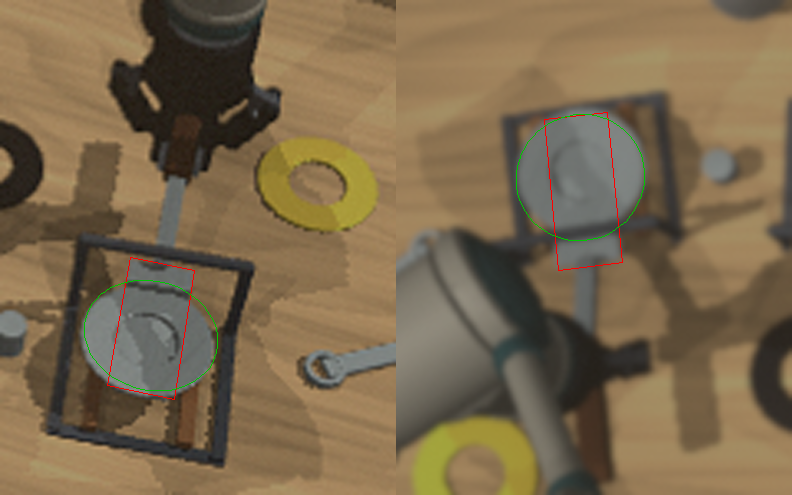

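The ring rides on the blade, lifted clear of the strips at (150,335) in the scene view and (580,170) in the top view, its centre at about lifter x = 74.5. Now I retract smoothly.

Call:
send_rows:
  plan:
    - {"linear": [0,0.004,0],"delta_rot": [0,0,0],"fingers": 0.0}
    - {"linear": [0,0.008,0],"delta_rot": [0,0,0],"fingers": 0.0}
    - {"linear": [0,0.012,0],"delta_rot": [0,0,0],"fingers": 0.0}
    - {"linear": [0,0.014,0],"delta_rot": [0,0,0],"fingers": 0.0}
    - {"linear": [0,0.014,0],"delta_rot": [0,0,0],"fingers": 0.0}
    - {"linear": [0,0.014,0],"delta_rot": [0,0,0],"fingers": 0.0}
    - {"linear": [0,0.014,0],"delta_rot": [0,0,0],"fingers": 0.0}
    - {"linear": [0,0.014,0],"delta_rot": [0,0,0],"fingers": 0.0}
    - {"linear": [0,0.014,0],"delta_rot": [0,0,0],"fingers": 0.0}
    - {"linear": [0,0.01,0],"delta_rot": [0,0,0],"fingers": 0.0}
    - {"linear": [0,0.006,0],"delta_rot": [0,0,0],"fingers": 0.0}
    - {"linear": [0,0.003,0],"delta_rot": [0,0,0],"fingers": 0.0}

```text
clock: 18.15
position: [0.2606, 0.3371, 0.0922]
ee_rot: [0.004, 0.745, -0.667, -0.004]
contact_force: [0.0, 0.0, -4.7]
width: 0.0201
```

Run:
```python
from h import *
goto(.27,-.2,.115,-83.5)
```

```text
t18.15 pos [260.6 337.1  92.2] yaw -83.7 w 0.0201 F [ 0.   0.  -4.7]
 shift mm [534.9  50.  -22.4] turn [ 0.7  0.  -0.2] q [0.74 0.23 2.05 0.01 0.88 2.2 ]
```

Call:
send_rows:
  plan:
    - {"linear": [0.003,0,-0.005],"delta_rot": [0.4,0,0],"fingers": 0.0}
    - {"linear": [0.007,0.0005,-0.01],"delta_rot": [0.3,0,0],"fingers": 0.0}
    - {"linear": [0.011,0.001,-0.008],"delta_rot": [0,0,0],"fingers": 0.0}
    - {"linear": [0.015,0.001,-0.004],"delta_rot": [0,0,0],"fingers": 0.0}
    - {"linear": [0.018,0.0015,0],"delta_rot": [0,0,0],"fingers": 0.0}
    - {"linear": [0.02,0.0015,0],"delta_rot": [0,0,0],"fingers": 0.0}
    - {"linear": [0.02,0.0015,0],"delta_rot": [0,0,0],"fingers": 0.0}
    - {"linear": [0.02,0.0015,0],"delta_rot": [0,0,0],"fingers": 0.0}
    - {"linear": [0.02,0.0015,0],"delta_rot": [0,0,0],"fingers": 0.0}
    - {"linear": [0.02,0.0015,0],"delta_rot": [0,0,0],"fingers": 0.0}
    - {"linear": [0.02,0.0015,0],"delta_rot": [0,0,0],"fingers": 0.0}
    - {"linear": [0.02,0.0015,0],"delta_rot": [0,0,0],"fingers": 0.0}

```text
clock: 19.15
position: [0.276, 0.1323, 0.1302]
ee_rot: [-0.01, 0.747, -0.665, 0.007]
contact_force: [-0.3, 0.1, -3.2]
width: 0.0201
```

Run:
```python
from h import *
goto(.27,-.2,.115,-83.5)
```

```text
t19.15 pos [276.  132.3 130.2] yaw -83.4 w 0.0201 F [-0.3  0.1 -3.2]
 shift mm [329.4  44.5  13.5] turn [-1.4  0.1  0.1] q [ 0.22 -0.02  2.22 -0.    0.92  1.67]
```

Call:
send_rows:
  plan:
    - {"linear": [0.02,0.003,0.001],"delta_rot": [-0.3,0,0],"fingers": 0.0}
    - {"linear": [0.02,0.003,0.001],"delta_rot": [-0.2,0,0],"fingers": 0.0}
    - {"linear": [0.02,0.003,0.001],"delta_rot": [-0.2,0,0],"fingers": 0.0}
    - {"linear": [0.02,0.003,0.001],"delta_rot": [0,0,0],"fingers": 0.0}
    - {"linear": [0.02,0.003,0.001],"delta_rot": [0,0,0],"fingers": 0.0}
    - {"linear": [0.02,0.003,0.001],"delta_rot": [0,0,0],"fingers": 0.0}
    - {"linear": [0.02,0.003,0.001],"delta_rot": [0,0,0],"fingers": 0.0}
    - {"linear": [0.02,0.003,0.001],"delta_rot": [0,0,0],"fingers": 0.0}
    - {"linear": [0.02,0.002,0.001],"delta_rot": [0,0,0],"fingers": 0.0}
    - {"linear": [0.02,0.002,0.001],"delta_rot": [0,0,0],"fingers": 0.0}
    - {"linear": [0.02,0.002,0.001],"delta_rot": [0,0,0],"fingers": 0.0}
    - {"linear": [0.02,0.002,0.001],"delta_rot": [0,0,0],"fingers": 0.0}

```text
clock: 20.15
position: [0.2687, -0.1357, 0.131]
ee_rot: [-0.003, 0.745, -0.667, 0.019]
contact_force: [0.1, 0.6, -3.4]
width: 0.0198
```

Run:
```python
from h import *
goto(.3515,-.2968,.105,-80.7)
```

```text
t20.15 pos [ 268.7 -135.7  131. ] yaw -83.7 w 0.0198 F [ 0.1  0.6 -3.4]
 shift mm [168.6 -63.6  32. ] turn [-1.6 -1.4 -2.9] q [-0.71 -0.04  2.24  0.01  0.91  0.75]
```

Call:
send_rows:
  plan:
    - {"linear": [0.02,0,0.001],"delta_rot": [-0.4,-0.5,-0.5],"fingers": 0.0}
    - {"linear": [0.02,-0.002,0.001],"delta_rot": [-0.4,-0.4,-0.5],"fingers": 0.0}
    - {"linear": [0.02,-0.004,0.001],"delta_rot": [-0.3,-0.3,-0.5],"fingers": 0.0}
    - {"linear": [0.018,-0.007,0.001],"delta_rot": [-0.3,0,-0.5],"fingers": 0.0}
    - {"linear": [0.015,-0.009,0.001],"delta_rot": [0,0,-0.5],"fingers": 0.0}
    - {"linear": [0.013,-0.01,0.001],"delta_rot": [0,0,-0.4],"fingers": 0.0}
    - {"linear": [0.01,-0.009,0.001],"delta_rot": [0,0,0],"fingers": 0.0}
    - {"linear": [0.007,-0.007,0.001],"delta_rot": [0,0,0],"fingers": 0.0}
    - {"linear": [0.004,-0.005,0],"delta_rot": [0,0,0],"fingers": 0.0}
    - {"linear": [0.001,-0.001,0],"delta_rot": [0,0,0],"fingers": 0.0}

```text
clock: 20.98
position: [0.3339, -0.2801, 0.1356]
ee_rot: [0.011, 0.759, -0.651, 0.013]
contact_force: [0.4, 0.3, -4.0]
width: 0.0199
```

Run:
```python
from h import *
goto(.3515,-.2968,.1,-80.7)
```

```text
t20.98 pos [ 333.9 -280.1  135.6] yaw -81.2 w 0.0199 F [ 0.4  0.3 -4. ]
 shift mm [ 18.  -14.8  36.2] turn [-0.  -1.9 -0.5] q [-0.84  0.17  1.99 -0.02  0.96  0.59]
```

Call:
send_rows:
  plan:
    - {"linear": [0.003,-0.003,0.003],"delta_rot": [0,-0.6,-0.3],"fingers": 0.0}
    - {"linear": [0.005,-0.004,0.006],"delta_rot": [0,-0.6,-0.2],"fingers": 0.0}
    - {"linear": [0.005,-0.004,0.008],"delta_rot": [0,-0.5,0],"fingers": 0.0}
    - {"linear": [0.003,-0.002,0.008],"delta_rot": [0,-0.2,0],"fingers": 0.0}
    - {"linear": [0.001,-0.001,0.005],"delta_rot": [0,0,0],"fingers": 0.0}
    - {"linear": [0,0,0.001],"delta_rot": [0,0,0],"fingers": 0.0}

```text
clock: 21.48
position: [0.3503, -0.2953, 0.1023]
ee_rot: [-0.001, 0.763, -0.647, -0.001]
contact_force: [0.1, 0.1, -3.5]
width: 0.0203
```

Run:
```python
from look import *
goto(.3515,-.2968,.1,-80.7)
look("stage.png",(("scene",(150,170,270,320)),("top",(360,170,480,320))))
```

```text
t21.48 pos [ 350.3 -295.3  102.3] yaw -80.6 w 0.0203 F [ 0.1  0.1 -3.5]
 shift mm [ 1.7 -0.9  2.3] turn [0.1 0.2 0.1] q [-0.85  0.25  1.97  0.    0.92  0.55]
lifter heel [ 432.4 -281.5   53.2] tip [ 550.8 -261.9   53.1] x70 [ 501.5 -270.1   56.1]
```

View pics/stage.png

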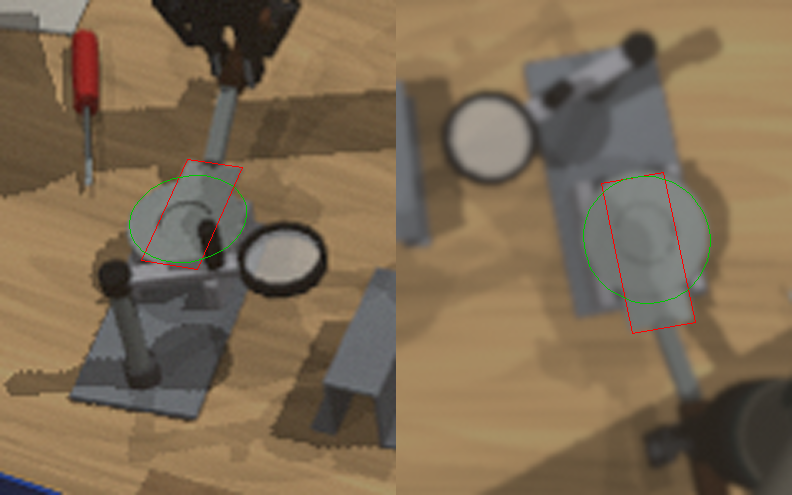

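The ring sits centred over the rails: (645,238) in the top view, against the predicted green circle within about 2 mm. The lens is aside at (490,138). I lower the blade.

Call:
send_rows:
  plan:
    - {"linear": [0.0005,-0.002,0.003],"delta_rot": [0,0,0],"fingers": 0.0}
    - {"linear": [0,-0.001,0.004],"delta_rot": [0,0,0],"fingers": 0.0}
    - {"linear": [0,0,0.004],"delta_rot": [0,0,0],"fingers": 0.0}
    - {"linear": [0,0,0.004],"delta_rot": [0,0,0],"fingers": 0.0}
    - {"linear": [0,0,0.004],"delta_rot": [0,0,0],"fingers": 0.0}
    - {"linear": [0,0,0.004],"delta_rot": [0,0,0],"fingers": 0.0}
    - {"linear": [0,0,0.004],"delta_rot": [0,0,0],"fingers": 0.0}
    - {"linear": [0,0,0.002],"delta_rot": [0,0,0],"fingers": 0.0}
    - {"linear": [0,0,0],"delta_rot": [0,0,0],"fingers": 0.0}

```text
clock: 22.33
position: [0.3546, -0.295, 0.0725]
ee_rot: [-0.001, 0.763, -0.647, 0.001]
contact_force: [0.7, -0.1, -2.9]
width: 0.0198
```

Run:
```python
from h import *
goto(.353,-.2955,.074,-80.7)
```

```text
t22.33 pos [ 354.6 -295.    72.5] yaw -80.6 w 0.0198 F [ 0.7 -0.1 -2.9]
 shift mm [ 0.2  1.7 -1.5] turn [-0.2 -0.   0.1] q [-0.85  0.3   2.01  0.    0.83  0.56]
```

```bash
cat > rf.py <<'E'
from fitm import *; import fitm
def ringfit():
    im=manip.get_image("top"); g=cv2.cvtColor(im,cv2.COLOR_RGB2GRAY).astype(np.float32)
    fitm.G=cv2.GaussianBlur(np.hypot(cv2.Sobel(g,5,1,0),cv2.Sobel(g,5,0,1)),(0,0),1.0)
    for n,m in(("outer",circ(50,44)),("both",circ(50,44)+circ(24,44))): fitm.fit(n,m,(507,-270,0))
    for x in manip.find_in("ring_wide","top")[:6]:
        e=np.array(x["extent"]); c=[(e[0]+e[2])/2-.5,(e[1]+e[3])/2-.5]; p=(back("top",[c],[.042])*1000)[0]
        if p[1]<-150: print("det",p.round(1),round(x["p"],2))
    cv2.imwrite("pics/ringnow.png",im[:,:,::-1])
E
python3 -c "
from rf import *
ringfit()"
```

```text
outer start 56.0 best 57.9 [ 509.2 -269.9   -3.5]
both start 56.5 best 58.4 [ 509.2 -269.6    4.7]
det [ 509.2 -267.5   42. ] 0.66
```

Call:
send_rows:
  plan:
    - {"linear": [0,0.006,0],"delta_rot": [0,0,0],"fingers": 0.0}
    - {"linear": [0,0.01,0],"delta_rot": [0,0,0],"fingers": 0.0}
    - {"linear": [0,0.013,0],"delta_rot": [0,0,0],"fingers": 0.0}
    - {"linear": [0,0.013,0],"delta_rot": [0,0,0],"fingers": 0.0}
    - {"linear": [0,0.013,0],"delta_rot": [0,0,0],"fingers": 0.0}
    - {"linear": [0,0.013,0],"delta_rot": [0,0,0],"fingers": 0.0}
    - {"linear": [0,0.013,0],"delta_rot": [0,0,0],"fingers": 0.0}
    - {"linear": [0,0.013,0],"delta_rot": [0,0,0],"fingers": 0.0}
    - {"linear": [0,0.013,0],"delta_rot": [0,0,0],"fingers": 0.0}
    - {"linear": [0,0.013,0],"delta_rot": [0,0,0],"fingers": 0.0}
    - {"linear": [0,0.01,0],"delta_rot": [0,0,0],"fingers": 0.0}
    - {"linear": [0,0.004,0],"delta_rot": [0,0,0],"fingers": 0.0}

```text
clock: 23.43
position: [0.2109, -0.3187, 0.0747]
ee_rot: [0.001, 0.763, -0.646, 0.004]
contact_force: [0.8, -0.2, -2.1]
width: 0.02
```

```bash
python3 -c "
from rf import *
goto(.225,-.316,.05,-80.7)
ringfit()"
```

```text
t23.43 pos [ 210.9 -318.7   74.7] yaw -80.5 w 0.0200 F [ 0.8 -0.2 -2.1]
 shift mm [ -0.5 -14.3  24.8] turn [-0.2 -0.4  0.2] q [-1.17  0.19  2.17  0.    0.78  0.23]
outer start 62.1 best 66.0 [ 509.7 -269.4    1.5]
both start 73.0 best 79.4 [ 509.8 -269.3    5.4]
det [ 514.1 -268.9   42. ] 0.66
```

Call:
send_rows:
  plan:
    - {"linear": [0,0,0.008],"delta_rot": [-0.2,-0.4,0],"fingers": 0.0}
    - {"linear": [0,0,0.008],"delta_rot": [0,0,0],"fingers": 0.0}
    - {"linear": [0,0,0.004],"delta_rot": [0,0,0],"fingers": 0.0}
    - {"linear": [0,0,0.002],"delta_rot": [0,0,0],"fingers": 0.0}
    - {"linear": [0,0,0.001],"delta_rot": [0,0,0],"fingers": 0.0}
    - {"linear": [0,0,0],"delta_rot": [0,0,0],"fingers": 0.0}

```text
clock: 24.03
position: [0.2136, -0.3197, 0.0499]
ee_rot: [0.0, 0.764, -0.646, 0.001]
contact_force: [-0.0, 0.8, -1.9]
width: 0.0198
```

```bash
python3 -c "
from h import *
goto(.21,-.318,.049,-80.7)"
```

```text
t24.03 pos [ 213.6 -319.7   49.9] yaw -80.4 w 0.0198 F [-0.   0.8 -1.9]
 shift mm [-2.3  3.2  0.9] turn [-0.1 -0.1  0.3] q [-1.16  0.24  2.19  0.    0.71  0.24]
```

Call:
send_rows:
  plan:
    - {"linear": [0,0,0.001],"delta_rot": [0,0,0],"fingers": 0.0}
    - {"linear": [0,0,0],"delta_rot": [0,0,0],"fingers": 0.04}
    - {"linear": [0,0,0],"delta_rot": [0,0,0],"fingers": 0.06}
    - {"linear": [0,0,0],"delta_rot": [0,0,0],"fingers": 0.06}
    - {"linear": [0,0,-0.02],"delta_rot": [0,0,0],"fingers": 0.06}
    - {"linear": [0,0,-0.03],"delta_rot": [0,0,0],"fingers": 0.06}
    - {"linear": [0,0,-0.035],"delta_rot": [0,0,0],"fingers": 0.06}
    - {"linear": [0,0,-0.035],"delta_rot": [0,0,0],"fingers": 0.06}
    - {"linear": [0,0,-0.035],"delta_rot": [0,0,0],"fingers": 0.06}
    - {"linear": [0,0,-0.035],"delta_rot": [0,0,0],"fingers": 0.06}

```text
clock: 24.87
position: [0.2124, -0.3156, 0.2423]
ee_rot: [-0.004, 0.763, -0.646, -0.005]
contact_force: [0.9, -0.6, -0.4]
width: 0.06
```

Run:
```python
from h import *
im=cv2.imread("pics/ringnow.png")
m=(im.max(2)<62).astype(np.uint8); m[:, :395]=0; m[:185]=0; m[:,425]=0; m[212:]=0; m[:,425:]=0
n,l,st,c=cv2.connectedComponentsWithStats(m)
for i in range(1,n):
    if st[i,4]>8: print(st[i],c[i].round(1),(back("top",[c[i]],[.16])*1000).round(0))
p=np.array([.6353,-.249]);d=np.array([-66,113])/130.9
for k in(.162,): print("pred",(p+.078*d).round(4),proj("top",[(*(p+.078*d),.182),(*(p+.078*d),.137),(*p,.15),(*(p+.13*d),.138)]).round(1).tolist())
goto(.5957,-.181,.25,-80)
```

```text
[405 195   8   8  42] [408.5 198.3] [[ 596. -182.  160.]]
[418 197   7   4  17] [421.1 198.6] [[ 595. -212.  160.]]
pred [ 0.596  -0.1817] [[410.5, 196.2], [406.4, 200.1], [434.6, 182.8], [388.5, 210.9]]
t24.87 pos [ 212.4 -315.6  242.3] yaw -80.5 w 0.0600 F [ 0.9 -0.6 -0.4]
 shift mm [ -69.4 -400.3   -7.2] turn [ 0.   0.7 -0.5] q [-1.16 -0.01  1.89  0.    1.28  0.24]
```

Call:
send_rows:
  plan:
    - {"linear": [-0.0065,-0.037,-0.001],"delta_rot": [0,0,0],"fingers": 0.06}
    - {"linear": [-0.0065,-0.037,-0.001],"delta_rot": [0,0,0],"fingers": 0.06}
    - {"linear": [-0.0065,-0.037,-0.001],"delta_rot": [0,0,0],"fingers": 0.06}
    - {"linear": [-0.0065,-0.037,-0.001],"delta_rot": [0,0,0],"fingers": 0.06}
    - {"linear": [-0.0065,-0.037,-0.001],"delta_rot": [0,0,0],"fingers": 0.06}
    - {"linear": [-0.0065,-0.037,-0.001],"delta_rot": [0,0,0],"fingers": 0.06}
    - {"linear": [-0.0065,-0.037,-0.001],"delta_rot": [0,0,0],"fingers": 0.06}
    - {"linear": [-0.0065,-0.037,-0.001],"delta_rot": [0,0,0],"fingers": 0.06}
    - {"linear": [-0.0065,-0.037,-0.001],"delta_rot": [0,0,0],"fingers": 0.06}
    - {"linear": [-0.006,-0.03,0],"delta_rot": [0,0,0],"fingers": 0.06}
    - {"linear": [0,-0.01,0],"delta_rot": [0,0,0],"fingers": 0.06}
    - {"linear": [0,0,0],"delta_rot": [0,0,0],"fingers": 0.06}

```text
clock: 25.87
position: [0.5892, -0.193, 0.2684]
ee_rot: [0.0, 0.76, -0.65, 0.013]
contact_force: [-1.0, -1.1, -0.4]
width: 0.0603
```

Run:
```python
from h import *
goto(.596,-.182,.171,-80.5)
```

```text
t25.87 pos [ 589.2 -193.   268.4] yaw -81.1 w 0.0603 F [-1.  -1.1 -0.4]
 shift mm [-11.9  -6.8  97.3] turn [-0.9 -1.2 -0.6] q [-0.42  0.33  1.4  -0.01  1.39  0.99]
```

Call:
send_rows:
  plan:
    - {"linear": [-0.0115,-0.007,0.01],"delta_rot": [-0.9,-1.2,0],"fingers": 0.06}
    - {"linear": [0,0,0.02],"delta_rot": [0,0,0],"fingers": 0.06}
    - {"linear": [0,0,0.02],"delta_rot": [0,0,0],"fingers": 0.06}
    - {"linear": [0,0,0],"delta_rot": [0,0,0],"fingers": 0.06}

```text
clock: 26.2
position: [0.5918, -0.1796, 0.2165]
ee_rot: [-0.0, 0.759, -0.651, -0.003]
contact_force: [-1.2, -0.1, -0.8]
width: 0.0597
```

Run:
```python
from h import *
goto(.596,-.182,.171,-80.5)
```

```text
t26.20 pos [ 591.8 -179.6  216.5] yaw -81.2 w 0.0597 F [-1.2 -0.1 -0.8]
 shift mm [ 3.2 -3.9 45.4] turn [ 0.2  0.2 -0.7] q [-0.41  0.37  1.47  0.    1.31  1.01]
```

Call:
send_rows:
  plan:
    - {"linear": [0.002,-0.003,0.015],"delta_rot": [0,0,0],"fingers": 0.06}
    - {"linear": [0.001,-0.001,0.015],"delta_rot": [0,0,0],"fingers": 0.06}
    - {"linear": [0,0,0.01],"delta_rot": [0,0,0],"fingers": 0.06}
    - {"linear": [0,0,0.002],"delta_rot": [0,0,0],"fingers": 0.06}
    - {"linear": [0,0,0],"delta_rot": [0,0,0],"fingers": 0.0}
    - {"linear": [0,0,0],"delta_rot": [0,0,0],"fingers": 0.0}
    - {"linear": [0,0,0],"delta_rot": [0,0,0],"fingers": 0.0}
    - {"linear": [0,0,0],"delta_rot": [0,0,0],"fingers": 0.0}
    - {"linear": [0,0,0],"delta_rot": [0,0,0],"fingers": 0.0}
    - {"linear": [0,0,0],"delta_rot": [0,0,0],"fingers": 0.0}
  force: 60

```text
clock: 27.03
position: [0.5903, -0.1824, 0.1765]
ee_rot: [-0.0, 0.757, -0.653, -0.005]
contact_force: [-0.7, -0.3, -3.1]
width: 0.0144
```

Run:
```python
from h import *
s=manip.get_state(); M=R.from_quat(s["ee_rot"],scalar_first=True).as_matrix()
goto(.596,-.182,.172,-80.5)
p=np.array([.6353,-.249]); k=np.array(s["position"])[:2]; v=k-p; print("r",np.hypot(*v),"ang",np.degrees(np.arctan2(v[1],v[0])))
a0=np.arctan2(v[1],v[0]); A=np.linspace(a0,np.radians(189.3),9)
q=p+.078*np.c_[np.cos(A),np.sin(A)]; d=np.diff(np.vstack([k,q[1:]]),axis=0); print((np.c_[d,np.zeros(8)]@M*1000).round(1).tolist())
```

```text
t27.03 pos [ 590.3 -182.4  176.5] yaw -81.6 w 0.0144 F [-0.7 -0.3 -3.1]
 shift mm [ 0.5 -5.7  4.5] turn [ 0.4  0.5 -1.1] q [-0.41  0.4   1.53  0.    1.23  1.01]
r 0.08038441430059257 ang 124.0324641544706
[[7.7, 8.6, -0.0], [6.8, 8.8, -0.0], [8.0, 7.7, -0.0], [9.0, 6.5, -0.0], [9.8, 5.2, -0.0], [10.5, 3.7, -0.1], [10.9, 2.2, -0.1], [11.1, 0.6, -0.1]]
```

Call:
send_rows:
  plan:
    - {"linear": [0.004,0.0045,0],"delta_rot": [0,0,0],"fingers": 0.0}
    - {"linear": [0.004,0.0045,0],"delta_rot": [0,0,0],"fingers": 0.0}
    - {"linear": [0.007,0.009,0],"delta_rot": [0,0,0],"fingers": 0.0}
    - {"linear": [0.008,0.0077,0],"delta_rot": [0,0,0],"fingers": 0.0}
    - {"linear": [0.009,0.0065,0],"delta_rot": [0,0,0],"fingers": 0.0}

```text
clock: 27.45
position: [0.562, -0.2067, 0.1763]
ee_rot: [-0.008, 0.76, -0.65, -0.013]
contact_force: [-1.5, 7.5, 0.4]
width: 0.014
```

```bash
cat > arc.py <<'E'
from h import *
s=manip.get_state(); M=R.from_quat(s["ee_rot"],scalar_first=True).as_matrix()
goto(.558,-.2616,.172,-80.5)
p=np.array([.6353,-.249]); k=np.array(s["position"])[:2]; v=k-p; r=np.hypot(*v)
a0=np.arctan2(v[1],v[0])%(2*np.pi); print("r",r.round(4),"ang",np.degrees(a0)); A=np.linspace(a0,np.radians(190.3),6)
q=p+np.linspace(r,.079,6)[:,None]*np.c_[np.cos(A),np.sin(A)]; d=np.diff(np.vstack([k,q[1:]]),axis=0); print((np.c_[d,np.zeros(5)]@M*1000).round(1).tolist())
E
python3 arc.py
```

```text
t27.45 pos [ 562.  -206.7  176.3] yaw -81.1 w 0.0140 F [-1.5  7.5  0.4]
 shift mm [53.8 12.4  2.7] turn [ 0.3  1.7 -0.6] q [-0.48  0.37  1.56  0.02  1.23  0.93]
r 0.0847 ang 149.99514040317973
[[10.3, 5.8, -0.3], [10.9, 4.2, -0.3], [11.3, 2.6, -0.3], [11.4, 1.0, -0.3], [11.2, -0.6, -0.3]]
```

Call:
send_rows:
  plan:
    - {"linear": [0.0105,0.0055,0],"delta_rot": [0,0.5,0],"fingers": 0.0}
    - {"linear": [0.011,0.004,0],"delta_rot": [0,0.5,0],"fingers": 0.0}
    - {"linear": [0.011,0.0025,0],"delta_rot": [0,0,0],"fingers": 0.0}

```text
clock: 27.7
position: [0.5476, -0.2331, 0.1763]
ee_rot: [-0.003, 0.761, -0.648, -0.017]
contact_force: [-7.2, 3.3, 2.2]
width: 0.0139
```

```bash
python3 arc.py
```

```text
t27.70 pos [ 547.6 -233.1  176.3] yaw -80.9 w 0.0139 F [-7.2  3.3  2.2]
 shift mm [29.9 -5.8  3.4] turn [ 1.   1.7 -0.4] q [-0.53  0.37  1.56  0.01  1.24  0.88]
r 0.0891 ang 169.71723124615983
[[6.6, -0.0, -0.2], [6.5, -0.5, -0.2], [6.3, -1.0, -0.2], [6.0, -1.5, -0.2], [5.8, -1.9, -0.2]]
```

Call:
send_rows:
  plan:
    - {"linear": [0.006,-0.004,0],"delta_rot": [0.3,0.5,0],"fingers": 0.0}
    - {"linear": [0.007,-0.004,0],"delta_rot": [0,0.5,0],"fingers": 0.0}
    - {"linear": [0.007,-0.002,0],"delta_rot": [0,0.5,0],"fingers": 0.0}
    - {"linear": [0.007,-0.001,0],"delta_rot": [0,0,0],"fingers": 0.0}

```text
clock: 28.03
position: [0.544, -0.2496, 0.1766]
ee_rot: [0.009, 0.763, -0.646, -0.027]
contact_force: [-4.7, 0.3, -1.1]
width: 0.0128
```

```bash
python3 arc.py
```

```text
t28.03 pos [ 544.  -249.6  176.6] yaw -80.6 w 0.0128 F [-4.7  0.3 -1.1]
 shift mm [ 14.3 -12.    3.7] turn [ 2.8  1.6 -0. ] q [-0.54  0.39  1.54 -0.01  1.27  0.87]
r 0.0913 ang 180.3775429409887
[[3.4, -2.0, -0.2], [3.3, -2.1, -0.2], [3.1, -2.2, -0.2], [3.0, -2.3, -0.2], [2.8, -2.4, -0.2]]
```

Call:
send_rows:
  plan:
    - {"linear": [0,0,0],"delta_rot": [0,0,0],"fingers": 0.05}
    - {"linear": [0,0,0],"delta_rot": [0,0,0],"fingers": 0.06}
    - {"linear": [0,0,0],"delta_rot": [0,0,0],"fingers": 0.06}
    - {"linear": [0,0,-0.03],"delta_rot": [2,1,0],"fingers": 0.06}
    - {"linear": [0,0,-0.03],"delta_rot": [0.8,0.6,0],"fingers": 0.06}
    - {"linear": [-0.03,0,-0.02],"delta_rot": [0,0,0],"fingers": 0.06}
    - {"linear": [-0.035,0.01,0],"delta_rot": [0,0,0],"fingers": 0.06}
    - {"linear": [-0.035,0.02,0],"delta_rot": [0,0,0],"fingers": 0.06}
    - {"linear": [-0.035,0.02,0],"delta_rot": [0,0,0],"fingers": 0.06}
    - {"linear": [-0.035,0.02,0],"delta_rot": [0,0,0],"fingers": 0.06}
    - {"linear": [-0.035,0.02,0],"delta_rot": [0,0,0],"fingers": 0.06}
    - {"linear": [0,0,0],"delta_rot": [0,0,0],"fingers": 0.06}

```text
clock: 29.03
position: [0.4258, -0.0605, 0.2611]
ee_rot: [-0.005, 0.761, -0.649, 0.01]
contact_force: [-0.2, -0.0, -0.4]
width: 0.0601
```

Run:
```python
from h import *
goto(.558,-.2616,.25,-80.5)
p=np.array([.6353,-.249])
imT=manip.get_image("top"); cv2.imwrite("pics/topL.png",imT[:,:,::-1])
for x in manip.find_in("lens","top")[:3]: print("lens",np.round(x["extent"]).tolist(),x["p"])
v=[]
for n,(x0,y0,x1,y1) in(("scene",(150,170,270,320)),("top",(360,170,480,320))):
    I=manip.get_image(n) if n=="scene" else imT
    im=cv2.resize(I[y0:y1,x0:x1,::-1],None,fx=3.3,fy=3.3,interpolation=cv2.INTER_CUBIC)
    for ang,c in((180,(0,0,255)),(189.3,(0,220,0))):
        d=np.array([np.cos(np.radians(ang)),np.sin(np.radians(ang))])
        ring=[(*(p+.13*d+.038*np.array([np.cos(t),np.sin(t)])),.138) for t in np.linspace(0,6.28,50)]
        cv2.polylines(im,[((proj(n,ring)-[x0,y0]+.5)*3.3).round().astype(int)],True,c,1)
        for z in(.14,.182): cv2.circle(im,tuple(int(k) for k in ((proj(n,[(*(p+.078*d),z)])[0]-[x0,y0]+.5)*3.3).round()),3,c,-1)
    v.append(im)
cv2.imwrite("pics/lens.png",np.hstack(v))
```

```text
t29.03 pos [425.8 -60.5 261.1] yaw -80.9 w 0.0601 F [-0.2 -0.  -0.4]
 shift mm [219.3 -98.6  15.2] turn [-1.2 -0.5 -0.4] q [-0.3   0.04  1.79  0.    1.29  1.11]
lens [422.0, 181.0, 447.0, 245.0] 0.94
lens [247.0, 200.0, 295.0, 244.0] 0.3
```

View pics/lens.png

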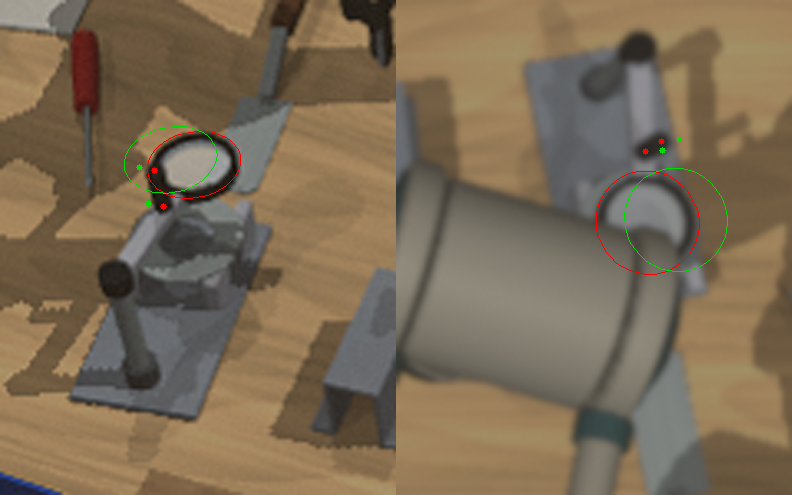

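The lens is now around 180°, about 0.17 rad short of its stop, with the ring on the rails below it and the lifter flat at (265,140). I regrasp the knob centrally.

Call:
send_rows:
  plan:
    - {"linear": [0.03,-0.018,0],"delta_rot": [-0.6,-0.3,0],"fingers": 0.06}
    - {"linear": [0.035,-0.02,0],"delta_rot": [-0.5,-0.2,0],"fingers": 0.06}
    - {"linear": [0.035,-0.02,0],"delta_rot": [0,0,0],"fingers": 0.06}
    - {"linear": [0.035,-0.02,0],"delta_rot": [0,0,0],"fingers": 0.06}
    - {"linear": [0.035,-0.015,0],"delta_rot": [0,0,0],"fingers": 0.06}
    - {"linear": [0.025,-0.006,0],"delta_rot": [0,0,0],"fingers": 0.06}
    - {"linear": [0.01,0,0],"delta_rot": [0,0,0],"fingers": 0.06}
    - {"linear": [0,0,0],"delta_rot": [0,0,0],"fingers": 0.06}

```text
clock: 29.85
position: [0.5744, -0.2716, 0.2627]
ee_rot: [-0.001, 0.759, -0.652, 0.01]
contact_force: [-0.7, 0.2, -0.0]
width: 0.0598
```

```bash
python3 -c "
from h import *
goto(.5585,-.249,.171,-80.7)"
```

```text
t29.85 pos [ 574.4 -271.6  262.7] yaw -81.3 w 0.0598 F [-0.7  0.2 -0. ]
 shift mm [-26.   13.7  91.1] turn [-0.8 -0.8 -0.6] q [-0.55  0.35  1.37 -0.    1.39  0.87]
```

Call:
send_rows:
  plan:
    - {"linear": [-0.013,0.007,0.01],"delta_rot": [-0.8,-0.8,0],"fingers": 0.06}
    - {"linear": [-0.012,0.006,0.015],"delta_rot": [0,0,0],"fingers": 0.06}
    - {"linear": [0,0,0.01],"delta_rot": [0,0,0],"fingers": 0.06}
    - {"linear": [0,0,0],"delta_rot": [0,0,0],"fingers": 0.06}

```text
clock: 30.18
position: [0.558, -0.2505, 0.2249]
ee_rot: [-0.001, 0.757, -0.653, -0.001]
contact_force: [-0.4, 0.7, -0.3]
width: 0.0597
```

```bash
python3 -c "
from h import *
goto(.5585,-.249,.171,-80.7)"
```

```text
t30.18 pos [ 558.  -250.5  224.9] yaw -81.6 w 0.0597 F [-0.4  0.7 -0.3]
 shift mm [-1.3 -0.7 53.9] turn [-0.   0.2 -0.9] q [-0.54  0.35  1.47  0.    1.32  0.89]
```

Call:
send_rows:
  plan:
    - {"linear": [-0.001,-0.001,0.018],"delta_rot": [0,0,0],"fingers": 0.06}
    - {"linear": [0,-0.0005,0.018],"delta_rot": [0,0,0],"fingers": 0.06}
    - {"linear": [0,0,0.014],"delta_rot": [0,0,0],"fingers": 0.06}
    - {"linear": [0,0,0.003],"delta_rot": [0,0,0],"fingers": 0.06}
    - {"linear": [0,0,0],"delta_rot": [0,0,0],"fingers": 0.0}
    - {"linear": [0,0,0],"delta_rot": [0,0,0],"fingers": 0.0}
    - {"linear": [0,0,0],"delta_rot": [0,0,0],"fingers": 0.0}
    - {"linear": [0,0,0],"delta_rot": [0,0,0],"fingers": 0.0}
    - {"linear": [0,0,0],"delta_rot": [0,0,0],"fingers": 0.0}

```text
clock: 30.93
position: [0.5623, -0.2489, 0.1761]
ee_rot: [-0.002, 0.758, -0.652, 0.004]
contact_force: [0.0, 0.0, -8.0]
width: 0.014
```

```bash
python3 arc.py
```

```text
t30.93 pos [ 562.3 -248.9  176.1] yaw -81.5 w 0.0140 F [ 0.  0. -8.]
 shift mm [11.9  6.2  4.1] turn [-0.5 -0.2 -1. ] q [-0.53  0.38  1.55  0.    1.2   0.89]
r 0.073 ang 179.9221795475442
[[2.5, 1.5, -0.0], [2.6, 1.5, -0.0], [2.7, 1.4, -0.0], [2.8, 1.3, -0.0], [2.9, 1.2, -0.0]]
```

Call:
send_rows:
  plan:
    - {"linear": [0.004,0.0005,0],"delta_rot": [0,0,0],"fingers": 0.0}
    - {"linear": [0.005,0.0005,0],"delta_rot": [0,0,0],"fingers": 0.0}
    - {"linear": [0.005,0.0005,0],"delta_rot": [0,0,0],"fingers": 0.0}
    - {"linear": [0.005,0.0,0],"delta_rot": [0,0,0],"fingers": 0.0}

```text
clock: 31.27
position: [0.5622, -0.2603, 0.1759]
ee_rot: [-0.007, 0.759, -0.651, -0.003]
contact_force: [-6.8, 2.2, -1.0]
width: 0.0147
```

```bash
python3 arc.py
```

```text
t31.27 pos [ 562.2 -260.3  175.9] yaw -81.2 w 0.0147 F [-6.8  2.2 -1. ]
 shift mm [0.7 4.4 3.9] turn [-0.4  0.7 -0.7] q [-0.55  0.39  1.53  0.02  1.22  0.86]
r 0.0739 ang 188.77608653753106
[[0.4, 1.0, -0.0], [0.4, 1.0, -0.0], [0.4, 1.0, -0.0], [0.4, 1.0, -0.0], [0.4, 1.0, -0.0]]
```

Call:
send_rows:
  plan:
    - {"linear": [0.003,0,0],"delta_rot": [0,0,0],"fingers": 0.0}
    - {"linear": [0.003,0,0],"delta_rot": [0,0,0],"fingers": 0.0}

```text
clock: 31.43
position: [0.5622, -0.2618, 0.1759]
ee_rot: [-0.01, 0.759, -0.651, -0.007]
contact_force: [-0.7, 13.0, 0.5]
width: 0.0145
```

```bash
python3 arc.py
```

```text
t31.43 pos [ 562.2 -261.8  175.9] yaw -81.2 w 0.0145 F [-0.7 13.   0.5]
 shift mm [-0.7  4.2  3.9] turn [-0.3  1.4 -0.7] q [-0.56  0.4   1.52  0.02  1.23  0.85]
r 0.0742 ang 189.90329801453208
[[0.1, 1.0, -0.0], [0.1, 1.0, -0.0], [0.1, 1.0, -0.0], [0.1, 1.0, -0.0], [0.1, 1.0, -0.0]]
```

Fy has jumped to 13 N with the motion stalled at 189.9°, so the lens is at its stop. I release, move clear, and verify.

Call:
send_rows:
  plan:
    - {"linear": [-0.001,0,0],"delta_rot": [0,0,0],"fingers": 0.03}
    - {"linear": [0,0,0],"delta_rot": [0,0,0],"fingers": 0.05}
    - {"linear": [0,0,0],"delta_rot": [0,0,0],"fingers": 0.05}
    - {"linear": [0,0,-0.03],"delta_rot": [0,0,0],"fingers": 0.05}
    - {"linear": [0,0,-0.03],"delta_rot": [0,0,0],"fingers": 0.05}
    - {"linear": [-0.03,0,-0.03],"delta_rot": [0,0,0],"fingers": 0.05}
    - {"linear": [-0.04,0,0],"delta_rot": [0,0,0],"fingers": 0.05}
    - {"linear": [-0.04,0,0],"delta_rot": [0,0,0],"fingers": 0.05}
    - {"linear": [-0.04,0,0],"delta_rot": [0,0,0],"fingers": 0.05}
    - {"linear": [-0.04,0,0],"delta_rot": [0,0,0],"fingers": 0.05}
    - {"linear": [-0.04,0,0],"delta_rot": [0,0,0],"fingers": 0.05}
    - {"linear": [-0.04,0,0],"delta_rot": [0,0,0],"fingers": 0.05}

```text
clock: 32.43
position: [0.5288, -0.0063, 0.2787]
ee_rot: [-0.009, 0.753, -0.658, 0.008]
contact_force: [0.5, -0.0, -0.1]
width: 0.0499
```

Call:
send_rows:
  plan:
    - {"linear": [-0.04,0,0],"delta_rot": [0,0,0],"fingers": 0.05}
    - {"linear": [-0.04,0,0],"delta_rot": [0,0,0],"fingers": 0.05}
    - {"linear": [-0.04,0,0],"delta_rot": [0,0,0],"fingers": 0.05}
    - {"linear": [-0.04,0,0],"delta_rot": [0,0,0],"fingers": 0.05}
    - {"linear": [0,0,0],"delta_rot": [0,0,0],"fingers": 0.05}
    - {"linear": [0,0,0],"delta_rot": [0,0,0],"fingers": 0.05}
    - {"linear": [0,0,0],"delta_rot": [0,0,0],"fingers": 0.05}

```text
clock: 33.02
position: [0.5082, 0.1649, 0.2845]
ee_rot: [-0.015, 0.755, -0.655, 0.015]
contact_force: [-0.2, -0.5, 0.5]
width: 0.0497
```

Run:
```python
from look import *
goto(.5,.1,.25,-80)
im=manip.get_image("top")
for th in("lens","lifter","ring_wide","stage"):
    print(th,[(np.round(x["extent"]).tolist(),round(x["p"],2)) for x in manip.find_in(th,"top")[:3]])
p=np.array([.6353,-.249]); v=[]
for n,(x0,y0,x1,y1) in(("scene",(150,170,270,320)),("top",(360,170,480,320))):
    I=manip.get_image(n) if n=="scene" else im
    m=cv2.resize(I[y0:y1,x0:x1,::-1],None,fx=3.3,fy=3.3,interpolation=cv2.INTER_CUBIC)
    d=np.array([np.cos(np.radians(189.3)),np.sin(np.radians(189.3))])
    for c,r,z,col in((p+.13*d,.038,.138,(0,220,0)),(np.array([.5097,-.2694]),.05,.044,(0,0,255))):
        cv2.polylines(m,[((proj(n,[(c[0]+r*np.cos(t),c[1]+r*np.sin(t),z) for t in np.linspace(0,6.28,60)])-[x0,y0]+.5)*3.3).round().astype(int)],True,col,1)
    v.append(m)
cv2.imwrite("pics/final.png",np.hstack(v))
```

```text
t33.02 pos [508.2 164.9 284.5] yaw -81.9 w 0.0497 F [-0.2 -0.5  0.5]
 shift mm [63.  18.7 33.9] turn [-2.5 -0.2 -1.9] q [ 0.19  0.18  1.57 -0.01  1.35  1.62]
lens [([428.0, 179.0, 457.0, 250.0], 0.9)]
lifter [([429.0, 276.0, 466.0, 389.0], 0.85)]
ring_wide [([132.0, 296.0, 174.0, 334.0], 0.98), ([414.0, 222.0, 449.0, 260.0], 0.93), ([185.0, 359.0, 220.0, 391.0], 0.81)]
stage [([400.0, 180.0, 458.0, 263.0], 0.6)]
```

Run:
```python
from h import *
import fitm; from fitm import *
im=manip.get_image("top"); g=cv2.cvtColor(im,cv2.COLOR_RGB2GRAY).astype(np.float32)
fitm.G=cv2.GaussianBlur(np.hypot(cv2.Sobel(g,5,1,0),cv2.Sobel(g,5,0,1)),(0,0),1.0)
print("det ring",(back("top",[(431,240.5)],[.042])*1000).round(0))
fitm.fit("ring",circ(50,44),(509,-269,0)); fitm.fit("lens",circ(38,136),(507,-270,0)); fitm.fit("narrow",circ(50,16)+circ(11,16),(563,158,0))
print(manip.sign_off())
```

```text
det ring [[ 507. -264.   42.]]
ring start 53.5 best 83.6 [ 533.2 -284.9    1.3]
lens start 84.4 best 97.9 [ 516.4 -269.5    3.9]
narrow start 45.6 best 81.9 [592.  142.2   6.7]
the job is handed in; nothing more can be done
None
```

The whole sequence is done and the job was handed in at about 33 s. `sign_off` gives no verdict, and not all of my last checks agree.

**What I did**
- I drew the lifter out by its neck, turned it, laid it flat, let go, and took it again by its handle.
- I lifted the wide-bore ring from the left cradle and set it on the stage rails while the lens was still aside.
- I laid the lifter on the bench in front of the stage and swung the lens to its stop. The first swing ended about 0.17 rad short because the knob slid in the pads, so I regrasped it.

**Checks that passed**
- **Ring:** right after the blade came out, two circle fits put it about 3 mm from the rail centre (12 mm allowed). The network's box then read 7 mm. At the end the box, partly covered by the lens, read about 6 mm off.
- **Lens:** the push stalled at 13 N with the gripper at about 190°, against 189.3° for the stop. The lens box also moved by the expected amount.
- **Lifter:** the view before the last knob grasp showed it lying flat and released, and the network found it in front of the stage afterwards.

**Checks that failed or disagreed**
- **Final edge fits:** on the last image the ring fit gave (533, -285) mm, about 30 mm off, and the narrow-ring fit also landed 30 mm or so away. I put this down to the lens frame and cradle edges hiding the outlines, but I did not resolve it before handing in.
- **Narrow ring:** because of that, its position has no good final measurement. No move was aimed at it, and I saw no unexpected contact forces.
- **Last view:** I had used up the 12 pictures, so the final scene was checked by numbers only.

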